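# Load the bench parts washer and start it

## Task

Wash the float bowls lying on the yellow tray: before reaching in, push the washer's red mushroom stop down until it latches, then set every bowl flat on the floor of the washer's tub, mouth down as it lies now, side by side. When all are in, shut the lid, slide its barrel bolt fully home in the keeper and set the programme dial to the yellow mark; only then twist the stop clockwise until it springs out, which starts the wash. Leave the other things on the bench where they are.

Things in the scene. Friction and masses are not known exactly. Their poses are not given: they have to be found in the camera images.
- washer: Low blue parts washer let into the bench, fixed, empty, lid open at the start. Origin on the bench; x points away from the robot (yaw within 0.12), y to its left. Shell x -210 to 172, y -92 to 92 mm, top 110 mm above the bench. The deck nearest the robot (x -210 to -72) has the stop at (-141, 56), the dial at (-141, -48), the bolt's keeper at (-97, 0), 37 mm tall; the tub is beyond.
- tub (a point): Centre of the tub's flat floor (bright wire grid on dark steel), 40 mm above the bench; axes as the washer's. Inside it is 220 mm along x by 160 mm along y, and 70 mm deep below the rim: four bowls fit flat, for example at x +-50, y +-40 mm with their 66 mm length along y.
- lid (a joint): Aluminium lid over the tub, 240 x 184 x 8 mm, hinged along its left (+y) side. Angle in rad: 0 = shut on the rim, 1.75 to 1.9 = standing open on the left (start), stop at 1.95. A stiff hinge keeps it at any angle (0.7 N m of friction: 1 to 5 N at the handle).
- lid_hinge (a point): Point on the lid's hinge axis, halfway along it, 115 mm above the bench. The axis runs along the washer's x. The point turns with the lid.
- lid_handle (a point): Middle of the lid's black rail: a round bar 12 mm thick, 110 mm long along washer x, 38 mm clear of the lid's free edge, in the lid's plane, 222 mm from the hinge: at lid angle a it is at washer y = 92 - 222 cos a, height 115 + 222 sin a (mm). A gripper pointing down can hold it all the way, the bar turning in the jaws; when shut, open the jaws 45 mm at most (lid beside it).
- bolt (a joint): Steel barrel bolt on top of the lid, m: 0 to 0.006 = drawn back (start), 0.045 = fully home in the dark steel keeper on the deck. It slides along the washer's -x (towards the robot) and stays where left (1.5 N of friction). Its rod, 12 mm thick, enters the keeper only with the lid shut; drawn back it clears the keeper as the lid comes down.
- bolt_knob (a point): Middle of the bolt's steel knob: an upright cylinder 18 mm in diameter, 24 mm tall, on the rod. With the lid shut this point is 156 mm above the bench and 37 mm above the lid's top face. It moves with the bolt. Grip it from above with jaws closing along the washer's y: 25 mm is free on both sides.
- dial (a joint): Programme dial, rad, grows clockwise from above, 0 to 3.14, a detent every 0.785: 0 white (off), 0.785 green, 1.571 blue, 2.356 yellow, 3.142 red: dots 10 mm across around the knob, 33 mm from its axis. The knob's white line points to the dot set: along washer -x at 0, +y at 1.571. 0.05 N m clicks it on; let go between two it snaps to the nearer. Starts at white, green or blue.
- dial_grip (a point): On the dial's axis at the height to grip, 140 mm above the bench (deck at 110, knob's top at 150). The black bar grip is 46 mm long (along the white line), 14 mm wide, 31 mm tall, on a grey skirt 48 mm across. The point turns with the knob: its own -x is the direction of the white line.
- stop (a joint): Red mushroom stop on its yellow box, m: 0 = sprung out, 0.0105 = pressed to the end. Pressed past 0.0085 (about 8 N) it latches, and stays at about 0.0075 when let go. Twisted clockwise it is freed and springs out to 0 when the hand lets go.
- stop_twist (a joint): Turn of the mushroom's head, rad, clockwise from above, 0 to 0.9, sprung back to 0 (0.07 N m at most). The latch frees at about 0.6: turn it 0.75 to 0.85, then let go. Turning it does nothing while it is out.
- stop_top (a point): Centre of the top of the red mushroom head, 170 mm above the bench when out; it goes down with it. The head is a disc 40 mm in diameter, widest from 18 to 6 mm below this point, its underside 22 mm below. The yellow box under it is 62 x 56 mm, its top 132 mm above the bench.
- tray: Flat yellow plastic drip tray, 290 mm along its x by 250 mm along its y, floor 4 mm thick, rim 10 mm high, fixed to the bench to the right of the washer. Origin at its centre on the bench.
- bowl1: Carburettor float bowl, grey cast aluminium, 0.1 to 0.2 kg: flange 52 (own x) by 66 (own y), 6 mm thick; body 42 x 56 mm, up to 40 mm; brass plug 18 mm across up to 52 mm, 8 mm towards own +y. Lies mouth (flange) down; origin at centre of underside, z up. Grip the 42 mm width (along own x) 15 to 36 mm above the underside. Two to four are there; an absent one reads None.
- bowl2: Carburettor float bowl, grey cast aluminium, 0.1 to 0.2 kg: flange 52 (own x) by 66 (own y), 6 mm thick; body 42 x 56 mm, up to 40 mm; brass plug 18 mm across up to 52 mm, 8 mm towards own +y. Lies mouth (flange) down; origin at centre of underside, z up. Grip the 42 mm width (along own x) 15 to 36 mm above the underside. Two to four are there; an absent one reads None.
- bowl3: Carburettor float bowl, grey cast aluminium, 0.1 to 0.2 kg: flange 52 (own x) by 66 (own y), 6 mm thick; body 42 x 56 mm, up to 40 mm; brass plug 18 mm across up to 52 mm, 8 mm towards own +y. Lies mouth (flange) down; origin at centre of underside, z up. Grip the 42 mm width (along own x) 15 to 36 mm above the underside. Two to four are there; an absent one reads None.
- bowl4: Carburettor float bowl, grey cast aluminium, 0.1 to 0.2 kg: flange 52 (own x) by 66 (own y), 6 mm thick; body 42 x 56 mm, up to 40 mm; brass plug 18 mm across up to 52 mm, 8 mm towards own +y. Lies mouth (flange) down; origin at centre of underside, z up. Grip the 42 mm width (along own x) 15 to 36 mm above the underside. Two to four are there; an absent one reads None.
- jug: Bystander: clear measuring jug, 104 mm across, 130 mm tall, upright. Leave it alone.
- screwdriver: Bystander: red screwdriver, 200 mm long, lying on the bench. Leave it alone.
- spray_can: Bystander: green can, 60 mm in diameter, 160 mm tall, upright. Leave it alone.
Mind the look-alikes: they are no part of the job. What is shaped like the bowl3 but green or turquoise is not meant.

How it is judged:
By the outcome, as a careful person would: the job done as asked, in the order asked, and still so for the second after the job is handed in, with the robot touching nothing.
Of bowl1, bowl2, bowl3, bowl4 only 2 to 4 are there at a start; the rules pass over those that are not, and their reading is None.
At some moment in a run one of bowl1, bowl2, bowl3, bowl4 may be knocked a few centimetres aside while the robot is not near it.
It also fails if it takes over 210 s, if anything falls off the work surface, if the arm or the gripper's body presses on something with over 40 N, if the wrist force passes 120 N, or if a joint passes its speed limit or range.

## Robot

A 6-joint arm with a two-finger parallel gripper is mounted at the origin on the work surface. World frame = base frame: x ahead of the robot, y to its left, z up, the work surface at z = 0. Lengths are in m, angles in rad, forces in N, time in s.
With the tool pointing down it reaches from about 0.3 to 0.775 m from the base axis. Payload 14.6 kg.
Tool frame: the origin (TCP) lies on the centre line of the jaws, within the pads' length; the fingertips stand 19 mm ahead of it and the grasp point (between the pads) is the TCP; z points along the fingers, y is the line along which they close (so a half turn about z gives the same grasp; the last joint's range is limited). The gripper opens to 94 mm and grips with 3 to 60 N. Pads are 16 mm wide; open, the fingers measure 119 mm over their backs; the gripper's body (75 mm by 177 mm) begins 78 mm behind the grasp point.
Start: joints at [-1.379, 0.3, 1.521, -0, 1.321, -0.067], TCP at [0.141, -0.532, 0.224] pointing down, gripper open.
Joint ranges: [-3.03, 3.03], [-0.79, 2.21], [0.23, 2.52], [-1.04, 4.18], [0, 3.07], [-2.55, 2.55]. Speed limits (rad/s): [2.22, 2.22, 2.57, 3.14, 3.14, 3.14].

## Interface

Orientations are given as [roll, pitch, yaw] about the fixed x, y, z axes, in that order (R = Rz(yaw) Ry(pitch) Rx(roll)).
In Python, from station import get_obs, camera, workorder gives the robot as it stands.
- The arm moves only by the tool play_rows, never from a script. Its argument "motion" is a list that holds one entry, the list of rows, each a list of 7 numbers: the shift along the tool's x, y, z as a fraction of full scale, then the turn, a rotation vector about the tool's x, y, z as a fraction of full scale, then the opening, from -1 (shut) to 1 (fully open). In form: [[[x, y, z, ax, ay, az, grip], ...]]. A call has 1 to 10 rows; each row is the pose to reach, as a shift and turn from the pose commanded when the call began, along the tool's axes at that moment, turning the shorter way round; what a row does not reach only later rows make up. Full scale, the value 1, is 0.25 m for a shift and 2 pi rad for a turn. A row lasts 1/10 s, in which the tool goes at most 50 mm and 8.59 degrees, less where a joint would pass 70% of its speed; a pose out of reach is approached as far as the arm can. A call with a number of a shift or a turn outside -1 to 1 is refused whole. A call with a gripper value outside its range is refused whole. The fingers move at their own pace and stop on an object; "grip_force" is the grip in N (left out, the last holds). Time passes only in rows, so rows that repeat a pose let the fingers close. It gives the time, the measured TCP pose, the force, the opening and the grip force at its end, in the units of the state.
- get_obs(): the state, without advancing time (a new reading comes with each control period).
- camera(name): name is "scene" or "top" or "wrist"; returns a dict with "frame" (480x640x3 uint8, red, green, blue), "z_map" (480x640 float32, m along the optical axis (not along the pixel's ray), 0 where there is no reading), "camera_matrix" (3x3 intrinsics, pixels), "T" (4x4, takes a point from camera to world coordinates); the wrist camera has in their place "T_tool_cam" (4x4, takes a point from camera to tool coordinates, whose origin is the TCP and whose axes are the flange's). Camera axes: x right, y up, looking along -z (the intrinsics and any distortion apply to the point x, -y, -z); pixel columns grow to the right and rows downward; lengths in m; the calibration is good to about 2 mm. A picture is of the moment at which its call begins: read the wrist's pose just before it.
- workorder.hand_in(): hands the job in; it is judged then, once.
The state is a dict: "time_s": time; "qpos": joint angles; "joint_vel": joint speeds; "tau": joint torques, N m; "ee_pos": TCP position; "eef_rot": TCP orientation; "force": force on the tool from outside, world axes, zero at the start; "moment": the same for the moment, N m; "grip_width": finger opening in m; "grip_force": force on a finger pad.
Only numpy, scipy, OpenCV 4.12 (cv2) and the standard library are available. Lean on these libraries where they do the work, as an engineer would, in place of code of your own. Each camera call takes 0.05 s, during which the arm holds its last target. There are 200 camera calls.

## Working session

There is one attempt and no reset: what is moved stays moved. The work goes in short steps, Python scripts to look and compute and a tool call to move; the robot and the scene stay as the last step left them, time stands still between calls to the robot, and variables do not carry over. Pictures are saved under pics/ and viewed, at most 14 in all, crops included, and the job is handed in when it is done.

Besides the shell and the picture viewer there is one more tool, called after "Call:" as name([rows], argument=value, ...), one row to a line, values as JSON. play_rows: Moves the arm, as the interface text tells. Its arguments: {"type":"object","properties":{"motion":{"type":"array"},"grip_force":{"type":"number"}},"required":["motion"]}

```bash
mkdir -p pics; ls
cat > h.py <<'E'
import numpy as np, cv2
from station import get_obs, camera, workorder
from scipy.spatial.transform import Rotation as R
def cloud(c,T=None):
    T=c["T"] if T is None else T
    K=c["camera_matrix"]; z=c["z_map"]; v,u=np.mgrid[:480,:640]
    P=np.stack([(u-K[0,2])/K[0,0]*z,-(v-K[1,2])/K[1,1]*z,-z],-1)
    W=P@T[:3,:3].T+T[:3,3]; W[z==0]=np.nan
    return W
def save(n,img): cv2.imwrite(f"pics/{n}.png",img[...,::-1])
def tool():
    o=get_obs(); T=np.eye(4); T[:3,:3]=R.from_euler("xyz",o["eef_rot"]).as_matrix(); T[:3,3]=o["ee_pos"]; return T
E
python3 - <<'E'
from h import *
o=get_obs(); print(o)
for n in("scene","top"):
    c=camera(n); save(n+"0",c["frame"]); np.savez(n+"0.npz",**c); print(n,[k for k in c],c["camera_matrix"],c["T"])
E
```

```text
pics
{'time_s': 0.0, 'qpos': array([-1.37860411e+00,  3.00515787e-01,  1.52159610e+00,  1.69019938e-05,
        1.32069755e+00, -6.66013158e-02]), 'joint_vel': array([ 3.14264432e-04,  4.10606397e-05, -2.71486742e-05, -1.75938718e-04,
        1.22395322e-03, -7.37553465e-04]), 'tau': array([ 1.64841826e-03, -5.31810236e+01, -3.52738953e+01,  7.09558278e-02,
        2.43069429e-02, -8.50097626e-05]), 'ee_pos': array([ 0.14070627, -0.53144235,  0.22385545]), 'eef_rot': array([-3.14037966e+00, -9.73141731e-05,  2.58789276e-01]), 'force': array([-1.17807934,  0.06940387,  0.15783658]), 'moment': array([-0.01632426, -0.01700745, -0.01029004]), 'grip_force': 0.0, 'grip_width': 0.09385310394193637}
scene ['frame', 'z_map', 'camera_matrix', 'T'] [[497.52831289   0.         319.77037578]
 [  0.         497.52831289 242.22336459]
 [  0.           0.           1.        ]] [[-0.53127369 -0.49028089  0.69092178  1.33438124]
 [ 0.84714129 -0.29780911  0.44006973  0.47668098]
 [-0.00999498  0.81910584  0.57355533  0.79668313]
 [ 0.          0.          0.          1.        ]]
top ['frame', 'z_map', 'camera_matrix', 'T'] [[528.1287569    0.         322.32301508]
 [  0.         528.1287569  237.68330402]
 [  0.           0.           1.        ]] [[ 1.62091301e-03  9.88701622e-01 -1.49888209e-01  2.95504422e-01]
 [-9.99912918e-01 -3.60608256e-04 -1.31918703e-02 -5.72630247e-02]
 [-1.30968745e-02  1.49896540e-01  9.88614940e-01  1.48092434e+00]
 [ 0.00000000e+00  0.00000000e+00  0.00000000e+00  1.00000000e+00]]
```

View pics/top0.png

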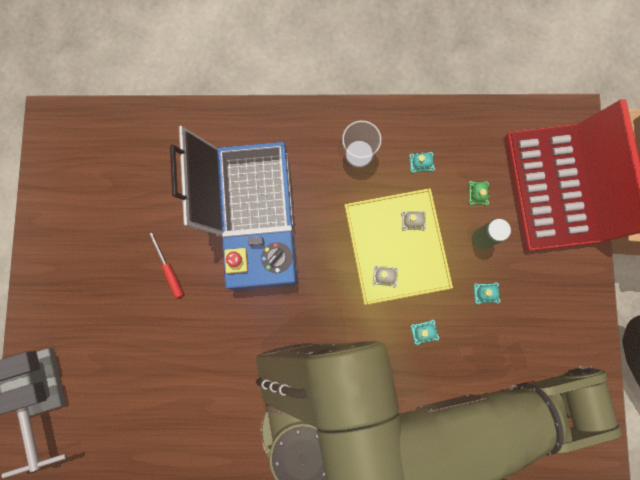

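View pics/scene0.png

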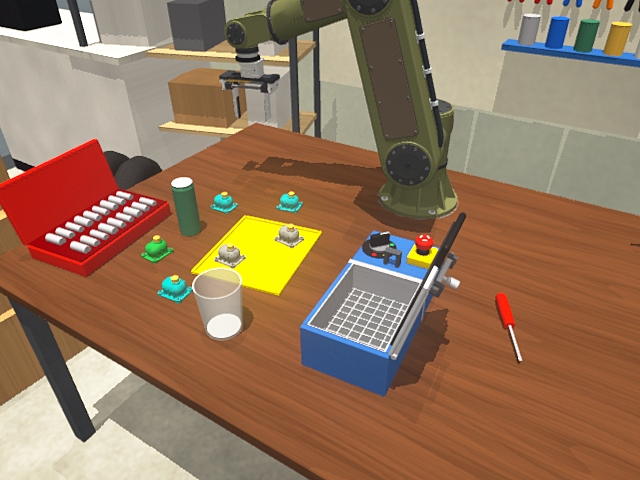

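The top view shows two grey bowls on the tray, at (413,220) and (385,276). The look-alikes are turquoise at (422,161), (487,293) and (425,332), and green at (479,193). None of the look-alikes is on the tray or grey, so I'm choosing the two grey ones. The stop is at (234,260), the dial at (275,257) and the lid is open on the left.

Run:
```python
from h import *
c=dict(np.load("top0.npz")); W=cloud(c); f=c["frame"]; hsv=cv2.cvtColor(f,cv2.COLOR_RGB2HSV)
H,S,V=[hsv[...,i].astype(int) for i in range(3)]
def sel(m,box):
    b=np.zeros(m.shape,bool); x0,y0,x1,y1=box; b[y0:y1,x0:x1]=1; return m&b&~np.isnan(W[...,0])
red=sel(((H<8)|(H>172))&(S>120),(215,240,255,285)); p=W[red]; p=p[p[:,2]>.155]; print("stop",len(p),p.mean(0),p.min(0),p.max(0))
blue=sel((H>100)&(H<125)&(S>120),(210,130,310,300)); p=W[blue]; p=p[(p[:,2]>.1)&(p[:,2]<.12)]
r=cv2.minAreaRect((p[:,:2]*1000).astype(np.float32)); print("washer",len(p),r)
yel=sel((H>22)&(H<35)&(S>150),(330,180,460,315)); p=W[yel]; r=cv2.minAreaRect((p[:,:2]*1000).astype(np.float32)); print("tray",r)
for n,b in (("A",(395,203,432,240)),("B",(365,258,405,295))):
    m=sel(S<90,b); p=W[m]; p=p[p[:,2]>.003]
    print(n,len(p),p.mean(0),p.max(0), cv2.minAreaRect((p[:,:2]*1000).astype(np.float32)), "body",cv2.minAreaRect((p[p[:,2]>.03][:,:2]*1000).astype(np.float32)))
hb=sel(V<70,(165,140,188,205)); p=W[hb]; p=p[p[:,2]>.2]; print("handle",len(p),np.median(p,0),p.min(0),p.max(0))
# dial
p=W[sel(V>=0,(258,240,292,275))]; q=p[p[:,2]>.142]; print("dial top",len(q),q.mean(0),cv2.minAreaRect((q[:,:2]*1000).astype(np.float32)))
im=np.hstack([cv2.resize(f[195:300,355:440],(400,494),interpolation=3),cv2.resize(f[225:295,215:300],(400,494),interpolation=3)])
save("crop0",im)
```

```text
stop 125 [0.4403755  0.18239824 0.16913101] [0.42326335 0.16599261 0.16038615] [0.45865056 0.20269642 0.17914001]
washer 5 ((564.8612060546875, 220.3738250732422), (363.3970642089844, 12.417570114135742), 5.0422797203063965)
tray ((0.0, 0.0), (0.0, 0.0), 0.0)
A 414 [ 0.56434508 -0.29095546  0.030902  ] [ 0.59808714 -0.2601697   0.06407736] ((568.671630859375, -294.20257568359375), (57.55658721923828, 67.23654174804688), 1.3860101699829102) body ((568.5634155273438, -293.775390625), (42.81630325317383, 53.189266204833984), 0.7947408556938171)
B 455 [ 0.41044027 -0.20972661  0.03133026] [ 0.44169294 -0.17574423  0.06382   ] ((412.10321044921875, -212.92698669433594), (69.9727783203125, 53.84392547607422), 84.47632598876953) body ((412.2625732421875, -212.27911376953125), (55.67607498168945, 42.467166900634766), 84.4224624633789)
handle 187 [0.63213737 0.28870889 0.33247282] [0.56420757 0.27469446 0.27747731] [0.70926409 0.30055803 0.34236672]
dial top 122 [0.45670931 0.08643231 0.15015677] ((468.3530578613281, 101.36174011230469), (66.76165771484375, 45.381614685058594), 51.227699279785156)
```

View pics/crop0.png

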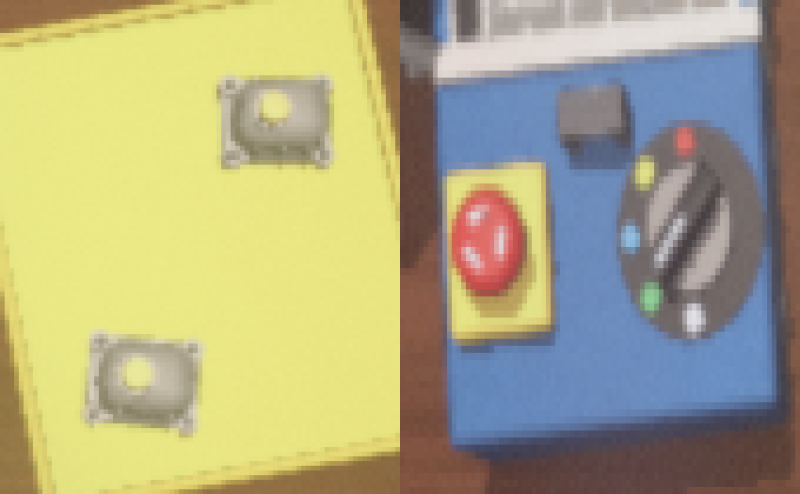

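Both chosen bowls are grey with a brass plug, at crop pixels (275,120) and (145,380). The dial's white line points to the green dot. Depth is noisy, so I'll refine by intersecting pixel rays with planes of known height.

```bash
cat >> h.py <<'E'
def onplane(c,uv,z,T=None):
    T=c["T"] if T is None else T
    K=c["camera_matrix"]; uv=np.atleast_2d(uv).astype(float)
    d=np.c_[(uv[:,0]-K[0,2])/K[0,0],-(uv[:,1]-K[1,2])/K[1,1],-np.ones(len(uv))]@T[:3,:3].T
    return T[:3,3]+d*((z-T[2,3])/d[:,2])[:,None]
def blobs(mask,box,amin=6):
    b=np.zeros(mask.shape,np.uint8); x0,y0,x1,y1=box; b[y0:y1,x0:x1]=mask[y0:y1,x0:x1]
    n,l,s,ce=cv2.connectedComponentsWithStats(b); return [(s[i,4],ce[i],l==i) for i in range(1,n) if s[i,4]>=amin]
E
python3 - <<'E'
from h import *
c=dict(np.load("top0.npz")); f=c["frame"]; hsv=cv2.cvtColor(f,cv2.COLOR_RGB2HSV)
H,S,V=[hsv[...,i].astype(int) for i in range(3)]
print(hsv[285,235],hsv[255,350],hsv[260,234])
for a,ce,m in blobs(((H<8)|(H>172))&(S>110),(215,240,255,285),30): print("stop",a,onplane(c,ce,.158))
box=(262,238,296,276)
for n,lo,hi in(("green",40,85),("yellow",20,38),("red",0,8)):
    for a,ce,m in blobs((H>=lo)&(H<=hi)&(S>100),box,3): print(n,a,ce,onplane(c,ce,.113))
for a,ce,m in blobs((V>150)&(S<50),box,3): print("white",a,ce,onplane(c,ce,.113),onplane(c,ce,.15))
for a,ce,m in blobs((H>90)&(H<105)&(V>150),box,3): print("blue",a,ce,onplane(c,ce,.113))
for a,ce,m in blobs((H>100)&(H<125)&(S>100)&(V>80),(215,230,300,292),200):
    vu=np.argwhere(m)[:,::-1]; print("deck",a,cv2.minAreaRect((onplane(c,vu,.11)[:,:2]*1000).astype(np.float32)))
g=(V<238)&~((H>15)&(H<35)&(S>150))&(S<110)
for b in((395,203,432,240),(365,258,405,295)):
    for a,ce,m in blobs(g,b,100):
        vu=np.argwhere(m)[:,::-1]; print("bowl",a,cv2.minAreaRect((onplane(c,vu,.010)[:,:2]*1000).astype(np.float32)))
    for a,ce,m in blobs((H>20)&(H<33)&(S>120)&(V>150),(b[0]+10,b[1]+9,b[2]-12,b[3]-12),4): print(" plug",a,ce,onplane(c,ce,.056))
E
```

```text
[108 116 184] [ 19 135 144] [  1 118 224]
stop 134 [[0.44161076 0.18465374 0.158     ]]
red 12 [275.25       244.66666667] [[0.48445633 0.08419909 0.113     ]]
white 43 [271.23255814 252.51162791] [[0.463773   0.09439644 0.113     ]] [[0.45922163 0.09029431 0.15      ]]
white 51 [280.62745098 260.29411765] [[0.44334904 0.06955236 0.113     ]] [[0.4393501  0.06612222 0.15      ]]
white 16 [271.875 258.625] [[0.44771805 0.09245976 0.113     ]] [[0.44360094 0.08841001 0.15      ]]
white 17 [277.         269.64705882] [[0.41891901 0.07866193 0.113     ]] [[0.41558086 0.0749854  0.15      ]]
blue 8 [263.5 258. ] [[0.44935363 0.11436232 0.113     ]]
deck 1792 ((445.914306640625, 128.57492065429688), (132.93807983398438, 179.9359588623047), 5.2306647300720215)
bowl 500 ((569.02783203125, -293.964111328125), (74.07306671142578, 57.45697784423828), 89.93854522705078)
bowl 670 ((420.6185302734375, -202.8339080810547), (96.16881561279297, 77.70597076416016), 86.47315979003906)
```

```bash
cat >> h.py <<'E'
def rel(p,yaw,cur=None):
    """shift/turn fractions (tool axes) from cur (pos,eulers or measured) to pos p, tool down at yaw"""
    T=tool() if cur is None else cur
    Rt=R.from_euler("xyz",[np.pi,0,yaw]).as_matrix()
    s=T[:3,:3].T@(np.array(p)-T[:3,3])/.25; w=R.from_matrix(T[:3,:3].T@Rt).as_rotvec()/(2*np.pi)
    N=np.eye(4); N[:3,:3]=Rt; N[:3,3]=p
    return np.r_[s,w].round(3).tolist(),N
def chain(wps):
    T=None
    for p,y in wps: r,T=rel(p,y,T); print(p,round(y,3),"->",r)
WO=np.array([.5874,.1417]); WY=.090
def wp(x,y,z):
    "washer mm -> world m"
    c,s=np.cos(WY),np.sin(WY); return [round(WO[0]+(c*x-s*y)/1e3,4),round(WO[1]+(s*x+c*y)/1e3,4),z/1e3]
E
python3 - <<'E'
from h import *
print(camera("wrist")["T_tool_cam"].round(3), camera("wrist")["camera_matrix"][0])
print(wp(-141,56,170),wp(-141,-48,140))
y=np.pi/2+.09
chain([([.32,-.38,.32],.6),([.40,-.18,.34],1.1),([.42,.02,.34],1.4),([.43,.11,.34],y)])
E
```

```text
[[ 0.001  0.964  0.266  0.078]
 [ 1.    -0.001  0.     0.   ]
 [ 0.     0.266 -0.964 -0.159]
 [ 0.     0.     0.     1.   ]] [334.14749326   0.         321.35811501]
[np.float64(0.4419), np.float64(0.1848), 0.17] [np.float64(0.4513), np.float64(0.0812), 0.14]
[0.32, -0.38, 0.32] 0.6 -> [0.848, -0.403, -0.383, -0.0, -0.0, -0.054]
[0.4, -0.18, 0.34] 1.1 -> [0.716, -0.48, -0.08, 0.0, 0.0, -0.08]
[0.42, 0.02, 0.34] 1.4 -> [0.749, -0.292, -0.0, -0.0, 0.0, -0.048]
[0.43, 0.11, 0.34] 1.661 -> [0.362, -0.022, -0.0, -0.0, 0.0, -0.042]
```

Call:
play_rows([
  [[0.848,-0.403,-0.383,0,0,-0.054,1],[0.848,-0.403,-0.383,0,0,-0.054,1],[0.848,-0.403,-0.383,0,0,-0.054,1],[0.848,-0.403,-0.383,0,0,-0.054,1],[0.848,-0.403,-0.383,0,0,-0.054,1],[0.848,-0.403,-0.383,0,0,-0.054,1],[0.848,-0.403,-0.383,0,0,-0.054,1]],
])

```text
time_s: 0.9
ee_pos: [0.3204, -0.3796, 0.3203]
eef_rot: [3.141, 0.0, 0.6]
force: [-0.0, -0.9, -0.9]
grip_width: 0.0943
grip_force: 0.0
```

Call:
play_rows([
  [[0.716,-0.48,-0.08,0,0,-0.08,1],[0.716,-0.48,-0.08,0,0,-0.08,1],[0.716,-0.48,-0.08,0,0,-0.08,1],[0.716,-0.48,-0.08,0,0,-0.08,1],[0.716,-0.48,-0.08,0,0,-0.08,1],[0.716,-0.48,-0.08,0,0,-0.08,1]],
])

```text
time_s: 1.5
ee_pos: [0.4003, -0.1795, 0.3397]
eef_rot: [-3.141, -0.0, 1.102]
force: [0.8, -0.8, 0.0]
grip_width: 0.094
grip_force: 0.0
```

Call:
play_rows([
  [[0.749,-0.292,0,0,0,-0.048,1],[0.749,-0.292,0,0,0,-0.048,1],[0.749,-0.292,0,0,0,-0.048,1],[0.749,-0.292,0,0,0,-0.048,1],[0.749,-0.292,0,0,0,-0.048,1],[0.749,-0.292,0,0,0,-0.048,-1]],
])

```text
time_s: 2.1
ee_pos: [0.4201, 0.0191, 0.3395]
eef_rot: [-3.14, 0.001, 1.403]
force: [-0.1, -0.3, -0.0]
grip_width: 0.0892
grip_force: 0.0
```

Call:
play_rows([
  [[0.362,-0.022,0,0,0,-0.042,-1],[0.362,-0.022,0,0,0,-0.042,-1],[0.362,-0.022,0,0,0,-0.042,-1],[0.362,-0.022,0,0,0,-0.042,-1],[0.362,-0.022,0,0,0,-0.042,-1],[0.362,-0.022,0,0,0,-0.042,-1]],
])

```text
time_s: 2.7
ee_pos: [0.43, 0.1085, 0.3402]
eef_rot: [3.142, 0.0, 1.663]
force: [-0.5, -1.0, -0.6]
grip_width: 0.0414
grip_force: 0.0
```

Good tracking. Now a wrist picture.

Run:
```python
from h import *
T=tool(); c=camera("wrist"); T=T@c["T_tool_cam"]; f=c["frame"]; save("w1",f); np.savez("w1.npz",T=T,**{k:c[k] for k in("frame","z_map","camera_matrix")})
```

```text
(no output)
```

View pics/w1.png

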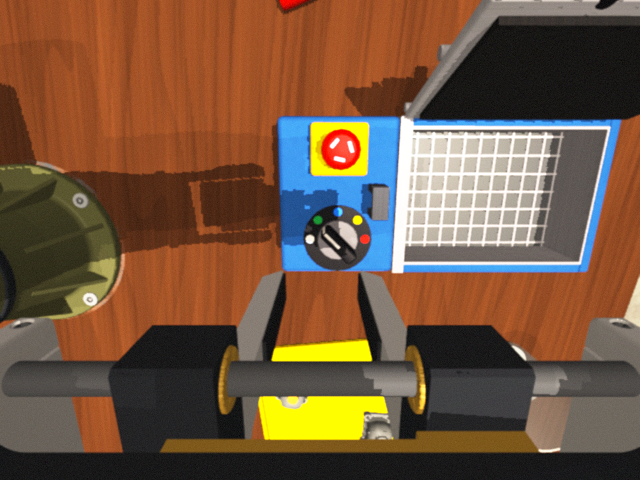

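The wrist view shows the stop at (341,149), the dial centre at (338,237) with its dots around it (line at green), the keeper at (379,202), and the tub grid. Next I refine the washer pose.

Run:
```python
from h import *
c=dict(np.load("w1.npz")); f=c["frame"]; hsv=cv2.cvtColor(f,cv2.COLOR_RGB2HSV); H,S,V=[hsv[...,i].astype(int) for i in range(3)]
src=[];dst=[]
def add(n,ce,z,w): p=onplane(c,ce,z)[0]; print(n,ce.round(1),p.round(4)); src.append(w); dst.append(p[:2]*1000)
m=(((H<8)|(H>172))&(S>150)&(V>120)).astype(np.uint8)
for a,ce,mm in blobs(cv2.morphologyEx(m,3,np.ones((9,9))),(312,120,368,180),60):
    hull=cv2.minEnclosingCircle(np.argwhere(mm)[:,::-1].astype(np.float32)); add("stop",np.array(hull[0]),.158,(-141,56)); print(hull[1])
box=(300,202,375,272)
for n,lo,hi,b,k in(("green",45,80,box,1),("yellow",22,35,(345,205,375,232),3),("red",0,6,(355,228,375,250),4),("bluedot",104,118,(330,205,346,219),2),("white",0,179,(303,230,316,247),0)):
    mk=(H>=lo)&(H<=hi)&((S>140)&(V>140) if n!="white" else (S<60)&(V>170))
    for a,ce,mm in blobs(mk,b,20):
        t=k*np.pi/4; add(n,ce,.112,(-141-33*np.cos(t),-48+33*np.sin(t))); print(a)
s=np.array(src);d=np.array(dst); A,inl=cv2.estimateAffinePartial2D(s,d,ransacReprojThreshold=3)
print(A,np.arctan2(A[1,0],A[0,0]),np.hypot(A[0,0],A[1,0]),inl.ravel())
# rigid
sc,dc=s.mean(0),d.mean(0); U,_,Vt=np.linalg.svd((s-sc).T@(d-dc)); Rm=(U@Vt).T; print("rigid",np.arctan2(Rm[1,0],Rm[0,0]),dc-Rm@sc,(d-(s@Rm.T+dc-Rm@sc)).round(1).tolist())
# deck/shell outline: blue at z=.11
m=((H>104)&(H<118)&(S>150)).astype(np.uint8)
for a,ce,mm in blobs(cv2.morphologyEx(m,3,np.ones((5,5))),(270,105,398,280),2000):
    r=cv2.minAreaRect((onplane(c,np.argwhere(mm)[:,::-1],.11)[:,:2]*1000).astype(np.float32)); print("deck",r)
# grid: tub floor bright wires
g=(V>190)&(S<60)
for a,ce,mm in blobs(g,(408,124,600,256),500):
    r=cv2.minAreaRect((onplane(c,np.argwhere(mm)[:,::-1],.04)[:,:2]*1000).astype(np.float32)); print("grid",r)
```

```text
stop [340.7 149. ] [0.4423 0.1855 0.158 ]
19.826072692871094
green [317.3 219.5] [0.4259 0.103  0.112 ]
34
yellow [357.1 219.6] [0.4728 0.1073 0.112 ]
82
red [364.5 238.7] [0.4845 0.0848 0.112 ]
78
bluedot [337.  211.6] [0.4482 0.1145 0.112 ]
49
white [309.5 239. ] [0.4188 0.0783 0.112 ]
60
[[ 9.98545997e-01 -9.16476084e-02  5.87943935e+02]
 [ 9.16476084e-02  9.98545997e-01  1.42511764e+02]] 0.09152463911429755 1.0027429347014352 [1 1 1 1 1 1]
rigid 0.09152455605633782 [587.56316833 142.42890817] [[0.3, 0.2], [-0.2, 0.1], [0.1, 0.2], [0.1, 0.1], [-0.3, -0.1], [0.1, -0.4]]
deck ((446.6241149902344, 130.55892944335938), (134.6168975830078, 179.6160125732422), 5.34840726852417)
grid ((663.7747802734375, 153.6488800048828), (249.76019287109375, 163.97865295410156), 4.742100238800049)
```

```bash
sed -i 's/^WO=.*/WO=np.array([.5876,.1424]); WY=.0915/' h.py
python3 - <<'E'
from h import *
y=np.pi/2+WY
chain([(wp(-141,56,205),y),(wp(-141,56,178.),y)])
E
```

```text
[np.float64(0.4421), np.float64(0.1853), 0.205] 1.662 -> [0.3, 0.077, 0.541, 0.0, 0.0, 0.0]
[np.float64(0.4421), np.float64(0.1853), 0.178] 1.662 -> [0.0, -0.0, 0.108, 0.0, 0.0, 0.0]
```

Call:
play_rows([
  [[0.3,0.077,0,0,0,0,-1],[0.3,0.077,0,0,0,0,-1],[0.3,0.077,0.2,0,0,0,-1],[0.3,0.077,0.4,0,0,0,-1],[0.3,0.077,0.541,0,0,0,-1],[0.3,0.077,0.541,0,0,0,-1],[0.3,0.077,0.541,0,0,0,-1],[0.3,0.077,0.541,0,0,0,-1]],
], grip_force=20)

```text
time_s: 3.55
ee_pos: [0.4428, 0.1866, 0.2073]
eef_rot: [3.138, -0.001, 1.666]
force: [-0.0, 0.7, 0.3]
grip_width: 0.0004
grip_force: 0.0
```

Call:
play_rows([
  [[0,0,0.02,0,0,0,-1],[0,0,0.04,0,0,0,-1],[0,0,0.06,0,0,0,-1],[0,0,0.075,0,0,0,-1],[0,0,0.09,0,0,0,-1],[0,0,0.1,0,0,0,-1],[0,0,0.105,0,0,0,-1],[0,0,0.108,0,0,0,-1],[0,0,0.108,0,0,0,-1]],
])

```text
time_s: 4.45
ee_pos: [0.4421, 0.1867, 0.1784]
eef_rot: [3.141, -0.0, 1.666]
force: [-1.1, -0.4, 6.3]
grip_width: 0.0008
grip_force: 3.2
```

Call:
play_rows([
  [[0,0,0.004,0,0,0,-1],[0,0,0.008,0,0,0,-1],[0,0,0.012,0,0,0,-1],[0,0,0.012,0,0,0,-1]],
])

```text
time_s: 4.85
ee_pos: [0.4425, 0.1869, 0.1778]
eef_rot: [3.138, -0.001, 1.666]
force: [-10.4, -4.3, 31.7]
grip_width: 0.0006
grip_force: 16.1
```

Force rose to 32 N, so the end stop was reached. I'll retreat and verify the latch, then go to the tray.

Call:
play_rows([
  [[0,0,-0.1,0,0,0,-1],[0,0,-0.25,0,0,0,-1],[0,0,-0.4,0,0,0,-1],[-0.2,0,-0.56,0,0,0,-1],[-0.3,0,-0.64,0,0,0,1],[-0.3,0,-0.64,0,0,0,1],[-0.3,0,-0.64,0,0,0,1],[-0.3,0,-0.64,0,0,0,1]],
])

```text
time_s: 5.65
ee_pos: [0.4486, 0.1124, 0.3338]
eef_rot: [-3.14, -0.0, 1.667]
force: [-0.1, 0.2, 0.1]
grip_width: 0.0291
grip_force: 0.0
```

Run:
```python
from h import *
T0=tool(); c=camera("wrist"); W=cloud(c,T0@c["T_tool_cam"]); f=c["frame"]; hsv=cv2.cvtColor(f,cv2.COLOR_RGB2HSV); H,S,V=[hsv[...,i].astype(int) for i in range(3)]
p=np.array(wp(-141,56,160)); d=np.hypot(W[...,0]-p[0],W[...,1]-p[1])
print("stop top now",np.nanpercentile(W[d<.010][:,2],[20,50,80]))
c0=dict(np.load("w1.npz")); W=cloud(c0); d=np.hypot(W[...,0]-p[0],W[...,1]-p[1]); print("before",np.nanpercentile(W[d<.010][:,2],[20,50,80]))
chain([([.44,0,.34],np.pi/2),([.46,-.2,.34],np.pi/2)])
```

```text
stop top now [0.16074238 0.16159633 0.16228713]
before [0.16771007 0.16843308 0.16930473]
[0.44, 0, 0.34] 1.571 -> [-0.445, -0.078, -0.025, -0.0, 0.0, 0.015]
[0.46, -0.2, 0.34] 1.571 -> [-0.8, 0.08, 0.0, 0.0, 0.0, 0.0]
```

Latched: the top dropped about 7 mm. On to the bowls.

Call:
play_rows([
  [[-0.445,-0.078,-0.025,0,0,0.015,1],[-0.445,-0.078,-0.025,0,0,0.015,1],[-0.445,-0.078,-0.025,0,0,0.015,1],[-0.445,-0.078,-0.025,0,0,0.015,1]],
])

```text
time_s: 6.1
ee_pos: [0.44, -0.0014, 0.3407]
eef_rot: [-3.141, -0.0, 1.57]
force: [-0.8, 0.2, -0.8]
grip_width: 0.0648
grip_force: 0.0
```

Call:
play_rows([
  [[-0.8,0.08,0,0,0,0,1],[-0.8,0.08,0,0,0,0,1],[-0.8,0.08,0,0,0,0,1],[-0.8,0.08,0,0,0,0,1],[-0.8,0.08,0,0,0,0,1],[-0.8,0.08,0,0,0,0,1],[-0.8,0.08,0,0,0,0,1]],
])

```text
time_s: 6.8
ee_pos: [0.4608, -0.1989, 0.3409]
eef_rot: [-3.141, -0.001, 1.574]
force: [-0.9, -0.3, -0.8]
grip_width: 0.0944
grip_force: 0.0
```

```bash
cat >> h.py <<'E'
def bowls(name):
    T=tool(); c=camera("wrist"); T=T@c["T_tool_cam"]; c["T"]=T; f=c["frame"]; save(name,f)
    W=cloud(c); hsv=cv2.cvtColor(f,cv2.COLOR_RGB2HSV); S,V=hsv[...,1],hsv[...,2]
    out=[]
    for a,ce,mm in blobs((W[...,2]>.024)&(W[...,2]<.075)&(S<90),(0,0,640,480),120):
        if ce[1]>320: continue
        vu=np.argwhere(mm)[:,::-1]
        r=cv2.minAreaRect((W[mm][:,:2]*1000).astype(np.float32)); print(a,ce.round(),"depth",[np.round(x,1) for x in r],W[mm].mean(0).round(4))
    return c,W
E
python3 - <<'E'
from h import *
bowls("w2"); print(tool()[:3,3])
E
```

```text
169 [344.   5.] depth [array([486.6,  38.3]), array([21.9,  5.3]), np.float64(2.2)] [0.4865 0.037  0.057 ]
479 [423.   3.] depth [array([598. ,  46.8]), array([104.4,   5.2]), np.float64(3.5)] [0.5826 0.0456 0.0381]
167 [293.  10.] depth [array([427. ,  33.1]), array([23. ,  5.4]), np.float64(5.3)] [0.427  0.0316 0.0571]
1112 [525. 161.] depth [array([ 732. , -139.4]), array([81.2, 27.7]), np.float64(85.2)] [ 0.727  -0.1382  0.0512]
250 [576. 186.] depth [array([ 796.2, -166.3]), array([53.8, 11.6]), np.float64(53.9)] [ 0.7962 -0.1686  0.0567]
873 [287. 212.] depth [array([ 412. , -209.7]), array([51.9, 43.6]), np.float64(83.9)] [ 0.4136 -0.2094  0.0386]
738 [391. 266.] depth [array([ 567.7, -290.4]), array([42.3, 50. ]), np.float64(0.6)] [ 0.564  -0.2882  0.038 ]
[ 0.46078054 -0.19887384  0.34116195]
```

View pics/w2.png

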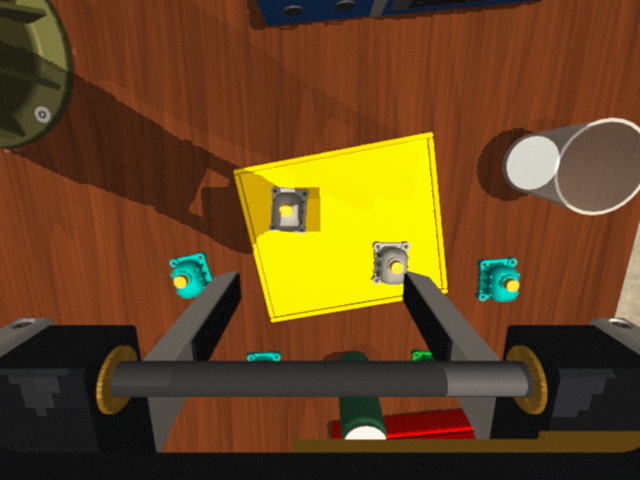

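The picture shows bowl B at (290,210) and bowl A at (390,263), both grey with brass plugs and matching the earlier measurements. The jug is at (560,165).

Run:
```python
from h import *
b=1.473; a=1.583; y=np.pi/2+WY
print("to B"); chain([([.412,-.212,.10],b),([.412,-.212,.034],b),([.412,-.212,.24],b),([.54,-.03,.25],y),(wp(95,-20,250),y),(wp(95,-20,71.5),y),(wp(95,-20,250),y),([.60,-.10,.27],y),([.568,-.2935,.25],a),([.568,-.2935,.1],a),([.568,-.2935,.034],a),([.568,-.2935,.24],a),([.58,-.05,.25],y),(wp(10,-20,250),y),(wp(10,-20,71.5),y),(wp(10,-20,250),y)])
```

```text
to B
[0.412, -0.212, 0.1] 1.473 -> [-0.052, -0.195, 0.965, 0.0, -0.0, 0.016]
[0.412, -0.212, 0.034] 1.473 -> [0.0, -0.0, 0.264, 0.0, 0.0, 0.0]
[0.412, -0.212, 0.24] 1.473 -> [0.0, 0.0, -0.824, 0.0, 0.0, 0.0]
[0.54, -0.03, 0.25] 1.662 -> [0.775, 0.438, -0.04, -0.0, 0.0, -0.03]
[np.float64(0.684), np.float64(0.1312), 0.25] 1.662 -> [0.589, 0.633, 0.0, 0.0, 0.0, 0.0]
[np.float64(0.684), np.float64(0.1312), 0.0715] 1.662 -> [0.0, -0.0, 0.714, 0.0, 0.0, 0.0]
[np.float64(0.684), np.float64(0.1312), 0.25] 1.662 -> [0.0, 0.0, -0.714, 0.0, 0.0, 0.0]
[0.6, -0.1, 0.27] 1.662 -> [-0.89, -0.419, -0.08, 0.0, 0.0, 0.0]
[0.568, -0.2935, 0.25] 1.583 -> [-0.759, -0.198, 0.08, 0.0, -0.0, 0.013]
[0.568, -0.2935, 0.1] 1.583 -> [0.0, -0.0, 0.6, 0.0, 0.0, 0.0]
[0.568, -0.2935, 0.034] 1.583 -> [0.0, -0.0, 0.264, 0.0, 0.0, 0.0]
[0.568, -0.2935, 0.24] 1.583 -> [0.0, 0.0, -0.824, 0.0, 0.0, 0.0]
[0.58, -0.05, 0.25] 1.662 -> [0.973, 0.06, -0.04, -0.0, 0.0, -0.013]
[np.float64(0.5994), np.float64(0.1234), 0.25] 1.662 -> [0.684, 0.141, 0.0, 0.0, 0.0, 0.0]
[np.float64(0.5994), np.float64(0.1234), 0.0715] 1.662 -> [0.0, -0.0, 0.714, 0.0, 0.0, 0.0]
[np.float64(0.5994), np.float64(0.1234), 0.25] 1.662 -> [0.0, 0.0, -0.714, 0.0, 0.0, 0.0]
```

Call:
play_rows([
  [[-0.052,-0.195,0.3,0,0,0.016,1],[-0.052,-0.195,0.6,0,0,0.016,1],[-0.052,-0.195,0.8,0,0,0.016,1],[-0.052,-0.195,0.965,0,0,0.016,1],[-0.052,-0.195,0.965,0,0,0.016,1],[-0.052,-0.195,0.965,0,0,0.016,1],[-0.052,-0.195,0.965,0,0,0.016,1],[-0.052,-0.195,0.965,0,0,0.016,1]],
])

```text
time_s: 7.65
ee_pos: [0.4131, -0.214, 0.1027]
eef_rot: [3.138, 0.002, 1.472]
force: [-0.1, 0.6, 1.2]
grip_width: 0.0938
grip_force: 0.0
```

Call:
play_rows([
  [[0,0,0.1,0,0,0,1],[0,0,0.18,0,0,0,1],[0,0,0.23,0,0,0,1],[0,0,0.264,0,0,0,1],[0,0,0.264,0,0,0,1],[0,0,0.264,0,0,0,-1],[0,0,0.264,0,0,0,-1],[0,0,0.264,0,0,0,-1],[0,0,0.264,0,0,0,-1],[0,0,0.264,0,0,0,-1]],
], grip_force=25)

```text
time_s: 8.65
ee_pos: [0.4117, -0.2138, 0.0341]
eef_rot: [3.141, 0.0, 1.471]
force: [-1.3, 0.1, 1.1]
grip_width: 0.0576
grip_force: 0.0
```

Call:
play_rows([
  [[0,0,0,0,0,0,-1],[0,0,0,0,0,0,-1],[0,0,0,0,0,0,-1]],
])

```text
time_s: 8.95
ee_pos: [0.4116, -0.2137, 0.034]
eef_rot: [-3.142, 0.0, 1.471]
force: [0.2, 0.3, 1.2]
grip_width: 0.0415
grip_force: 25.0
```

Gripped at 41.5 mm. Lifting and carrying.

Call:
play_rows([
  [[0,0,-0.05,0,0,0,-1],[0,0,-0.15,0,0,0,-1],[0,0,-0.3,0,0,0,-1],[0,0,-0.45,0,0,0,-1],[0,0,-0.6,0,0,0,-1],[0,0,-0.75,0,0,0,-1],[0,0,-0.824,0,0,0,-1],[0,0,-0.824,0,0,0,-1]],
])

```text
time_s: 9.75
ee_pos: [0.4121, -0.214, 0.243]
eef_rot: [3.137, 0.002, 1.471]
force: [0.8, -0.6, -2.5]
grip_width: 0.0418
grip_force: 25.0
```

Call:
play_rows([
  [[0.1,0.06,-0.04,0,0,0,-1],[0.25,0.14,-0.04,0,0,-0.01,-1],[0.4,0.22,-0.04,0,0,-0.02,-1],[0.55,0.31,-0.04,0,0,-0.03,-1],[0.69,0.39,-0.04,0,0,-0.03,-1],[0.775,0.438,-0.04,0,0,-0.03,-1],[0.775,0.438,-0.04,0,0,-0.03,-1],[0.775,0.438,-0.04,0,0,-0.03,-1]],
])

```text
time_s: 10.55
ee_pos: [0.5393, -0.0316, 0.2487]
eef_rot: [-3.139, -0.0, 1.661]
force: [-0.1, -0.3, -1.9]
grip_width: 0.0418
grip_force: 25.0
```

Call:
play_rows([
  [[0.1,0.1,0,0,0,0,-1],[0.2,0.21,0,0,0,0,-1],[0.3,0.32,0,0,0,0,-1],[0.4,0.43,0,0,0,0,-1],[0.5,0.54,0,0,0,0,-1],[0.56,0.6,0,0,0,0,-1],[0.589,0.633,0,0,0,0,-1],[0.589,0.633,0,0,0,0,-1],[0.589,0.633,0,0,0,0,-1],[0.589,0.633,0,0,0,0,-1]],
])

```text
time_s: 11.55
ee_pos: [0.6839, 0.1277, 0.2501]
eef_rot: [-3.141, 0.0, 1.659]
force: [-0.3, -0.4, -0.3]
grip_width: 0.0416
grip_force: 25.0
```

Call:
play_rows([
  [[0,0.0,0.1,0,0,0,-1],[0,0,0.2,0,0,0,-1],[0,0,0.3,0,0,0,-1],[0,0,0.4,0,0,0,-1],[0,0,0.5,0,0,0,-1],[0,0,0.58,0,0,0,-1],[0,0,0.64,0,0,0,-1],[0,0,0.68,0,0,0,-1],[0,0,0.7,0,0,0,-1],[0,0,0.714,0,0,0,-1]],
])

```text
time_s: 12.55
ee_pos: [0.6845, 0.1289, 0.0718]
eef_rot: [3.141, -0.0, 1.66]
force: [0.1, 0.5, -1.3]
grip_width: 0.0418
grip_force: 25.0
```

Call:
play_rows([
  [[0,0,0.002,0,0,0,-1],[0,0,0.004,0,0,0,-1],[0,0,0.006,0,0,0,-1]],
])

```text
time_s: 12.85
ee_pos: [0.6846, 0.129, 0.0705]
eef_rot: [3.141, -0.0, 1.66]
force: [0.2, -0.4, -1.7]
grip_width: 0.042
grip_force: 25.0
```

Call:
play_rows([
  [[0,0,0.003,0,0,0,-1],[0,0,0.005,0,0,0,-1],[0,0,0.005,0,0,0,-1]],
])

```text
time_s: 13.15
ee_pos: [0.6845, 0.129, 0.0701]
eef_rot: [3.141, -0.0, 1.66]
force: [-2.8, -0.3, 6.9]
grip_width: 0.0421
grip_force: 25.0
```

Seated (contact of about 8 N). Release and lift.

Call:
play_rows([
  [[0,0,-0.004,0,0,0,0.3],[0,0,-0.004,0,0,0,0.3],[0,0,-0.004,0,0,0,0.3],[0,0,-0.004,0,0,0,0.3],[0,0,-0.1,0,0,0,0.3],[0,0,-0.25,0,0,0,0.3],[0,0,-0.4,0,0,0,0.3],[0,0,-0.55,0,0,0,0.3],[0,0,-0.7,0,0,0,0.3],[0,0,-0.8,0,0,0,0.3]],
])

```text
time_s: 14.15
ee_pos: [0.6845, 0.129, 0.2719]
eef_rot: [3.139, -0.0, 1.66]
force: [0.5, 0.4, -0.7]
grip_width: 0.0613
grip_force: 0.0
```

Run:
```python
from h import *
chain([([.60,-.08,.30],np.pi/2),([.568,-.20,.30],1.583)])
```

```text
[0.6, -0.08, 0.3] 1.571 -> [-0.803, -0.411, -0.114, 0.0, -0.0, 0.014]
[0.568, -0.2, 0.3] 1.583 -> [-0.48, -0.128, -0.0, 0.0, 0.0, -0.002]
```

Call:
play_rows([
  [[-0.2,-0.1,-0.114,0,0,0,1],[-0.4,-0.2,-0.114,0,0,0.014,1],[-0.6,-0.3,-0.114,0,0,0.014,1],[-0.803,-0.411,-0.114,0,0,0.014,1],[-0.803,-0.411,-0.114,0,0,0.014,1],[-0.803,-0.411,-0.114,0,0,0.014,1],[-0.803,-0.411,-0.114,0,0,0.014,1]],
])

```text
time_s: 14.85
ee_pos: [0.5998, -0.0804, 0.2974]
eef_rot: [3.141, -0.0, 1.571]
force: [0.4, 1.0, 0.8]
grip_width: 0.0941
grip_force: 0.0
```

Call:
play_rows([
  [[-0.2,-0.06,0,0,0,-0.002,1],[-0.4,-0.12,0,0,0,-0.002,1],[-0.48,-0.128,0,0,0,-0.002,1],[-0.48,-0.128,0,0,0,-0.002,1],[-0.48,-0.128,0,0,0,-0.002,1],[-0.48,-0.128,0,0,0,-0.002,1]],
])

```text
time_s: 15.45
ee_pos: [0.5686, -0.1985, 0.2971]
eef_rot: [-3.141, -0.0, 1.586]
force: [0.4, -0.5, 0.0]
grip_width: 0.0939
grip_force: 0.0
```

Run:
```python
from h import *
bowls("w3"); chain([([.568,-.2935,.1],1.583)])
```

```text
216 [510. 141.] depth [array([ 789.7, -110.6]), array([ 7.2, 44.3]), np.float64(49.4)] [ 0.7902 -0.1103  0.0443]
734 [455. 164.] depth [array([ 730.2, -139.3]), array([77.3, 22.4]), np.float64(84.9)] [ 0.726  -0.1374  0.0518]
224 [494. 200.] depth [array([ 783. , -177.1]), array([45.9,  9.4]), np.float64(30.9)] [ 0.78   -0.1799  0.0483]
928 [320. 277.] depth [array([ 568.6, -290.6]), array([43.9, 50.9]), np.float64(1.0)] [ 0.5688 -0.2883  0.038 ]
[0.568, -0.2935, 0.1] 1.583 -> [-0.38, -0.008, 0.788, -0.0, -0.0, 0.001]
```

Bowl A is unmoved.

Call:
play_rows([
  [[-0.2,-0.008,0.1,0,0,0.001,1],[-0.38,-0.008,0.3,0,0,0.001,1],[-0.38,-0.009,0.5,0,0,0.001,1],[-0.38,-0.01,0.7,0,0,0.001,1],[-0.38,-0.01,0.788,0,0,0.001,1],[-0.38,-0.01,0.788,0,0,0.001,1],[-0.38,-0.01,0.788,0,0,0.001,1]],
])

```text
time_s: 16.2
ee_pos: [0.5676, -0.2946, 0.1015]
eef_rot: [3.141, 0.0, 1.579]
force: [0.7, -1.0, 1.3]
grip_width: 0.0939
grip_force: 0.0
```

Call:
play_rows([
  [[0,0,0.1,0,0,0,1],[0,0,0.18,0,0,0,1],[0,0,0.23,0,0,0,1],[0,0,0.262,0,0,0,1],[0,0,0.262,0,0,0,1],[0,0,0.262,0,0,0,-1],[0,0,0.262,0,0,0,-1],[0,0,0.262,0,0,0,-1],[0,0,0.262,0,0,0,-1],[0,0,0.262,0,0,0,-1]],
])

```text
time_s: 17.2
ee_pos: [0.5668, -0.2953, 0.0349]
eef_rot: [3.141, 0.0, 1.578]
force: [0.2, 0.6, -0.4]
grip_width: 0.0576
grip_force: 0.0
```

Call:
play_rows([
  [[0,0,0,0,0,0,-1],[0,0,0,0,0,0,-1],[0,0,0,0,0,0,-1]],
])

```text
time_s: 17.5
ee_pos: [0.5668, -0.2952, 0.0347]
eef_rot: [3.141, 0.0, 1.578]
force: [0.6, 0.3, -0.1]
grip_width: 0.042
grip_force: 25.0
```

Call:
play_rows([
  [[0,0,-0.05,0,0,0,-1],[0,0,-0.15,0,0,0,-1],[0,0,-0.3,0,0,0,-1],[0,0,-0.45,0,0,0,-1],[0,0,-0.6,0,0,0,-1],[0,0,-0.75,0,0,0,-1],[0,0,-0.86,0,0,0,-1],[0,0,-0.86,0,0,0,-1]],
])

```text
time_s: 18.3
ee_pos: [0.5676, -0.2957, 0.2549]
eef_rot: [3.135, 0.004, 1.578]
force: [0.6, -0.7, -1.4]
grip_width: 0.0419
grip_force: 25.0
```

Call:
play_rows([
  [[0.13,0,0,0,0,0,-1],[0.27,0.02,0,0,0,-0.005,-1],[0.41,0.03,0,0,0,-0.013,-1],[0.55,0.04,0,0,0,-0.013,-1],[0.69,0.05,0,0,0,-0.013,-1],[0.83,0.06,0,0,0,-0.013,-1],[0.973,0.06,0,0,0,-0.013,-1],[0.973,0.06,0,0,0,-0.013,-1],[0.973,0.06,0,0,0,-0.013,-1]],
])

```text
time_s: 19.2
ee_pos: [0.5797, -0.0514, 0.249]
eef_rot: [-3.14, -0.0, 1.661]
force: [0.5, -0.3, -1.5]
grip_width: 0.0415
grip_force: 25.0
```

Run:
```python
from h import *
chain([(wp(10,-20,250),np.pi/2+WY)])
```

```text
[np.float64(0.5994), np.float64(0.1234), 0.25] 1.662 -> [0.689, 0.142, -0.004, -0.0, -0.0, -0.0]
```

Call:
play_rows([
  [[0.13,0.03,0,0,0,0,-1],[0.27,0.06,0,0,0,0,-1],[0.41,0.09,0,0,0,0,-1],[0.55,0.12,0,0,0,0,-1],[0.65,0.14,0,0,0,0,-1],[0.689,0.142,0,0,0,0,-1],[0.689,0.142,0,0,0,0,-1],[0.689,0.142,0,0,0,0,-1],[0.689,0.142,0,0,0,0,-1]],
])

```text
time_s: 20.1
ee_pos: [0.6001, 0.1214, 0.2497]
eef_rot: [-3.142, 0.0, 1.658]
force: [0.9, -0.1, -1.0]
grip_width: 0.0418
grip_force: 25.0
```

Call:
play_rows([
  [[0,0.0,0.1,0,0,0,-1],[0,0,0.2,0,0,0,-1],[0,0,0.3,0,0,0,-1],[0,0,0.4,0,0,0,-1],[0,0,0.5,0,0,0,-1],[0,0,0.58,0,0,0,-1],[0,0,0.64,0,0,0,-1],[0,0,0.68,0,0,0,-1],[0,0,0.7,0,0,0,-1],[0,0,0.71,0,0,0,-1]],
])

```text
time_s: 21.1
ee_pos: [0.6002, 0.1227, 0.0723]
eef_rot: [3.141, 0.0, 1.66]
force: [0.0, -0.9, -1.1]
grip_width: 0.0421
grip_force: 25.0
```

Call:
play_rows([
  [[0,0,0.002,0,0,0,-1],[0,0,0.004,0,0,0,-1],[0,0,0.004,0,0,0,-1]],
])

```text
time_s: 21.4
ee_pos: [0.6002, 0.123, 0.0717]
eef_rot: [3.141, -0.0, 1.66]
force: [0.4, -0.0, -1.4]
grip_width: 0.0419
grip_force: 25.0
```

Call:
play_rows([
  [[0,0,0.003,0,0,0,-1],[0,0,0.005,0,0,0,-1],[0,0,0.007,0,0,0,-1],[0,0,0.007,0,0,0,-1]],
])

```text
time_s: 21.8
ee_pos: [0.6002, 0.1229, 0.0707]
eef_rot: [3.141, -0.0, 1.66]
force: [-4.7, -1.0, 9.7]
grip_width: 0.0418
grip_force: 25.0
```

Seated. Release, lift and look.

Call:
play_rows([
  [[0,0,-0.006,0,0,0,0.3],[0,0,-0.006,0,0,0,0.3],[0,0,-0.006,0,0,0,0.3],[0,0,-0.006,0,0,0,0.3],[0,0,-0.1,0,0,0,0.3],[0,0,-0.25,0,0,0,0.3],[0,0,-0.4,0,0,0,0.3],[0,0,-0.6,0,0,0,0.3],[0,0,-0.8,0,0,0,0.3],[0,0,-1,0,0,0,0.3]],
])

```text
time_s: 22.8
ee_pos: [0.5995, 0.1228, 0.3215]
eef_rot: [-3.142, 0.0, 1.66]
force: [0.8, 0.1, 0.1]
grip_width: 0.0613
grip_force: 0.0
```

Call:
play_rows([
  [[-0.2,0,-0.2,0,0,0,0.3],[-0.4,0,-0.3,0,0,0,0.3],[-0.6,0,-0.3,0,0,0,0.3],[-0.6,0,-0.3,0,0,0,0.3],[-0.6,0,-0.3,0,0,0,0.3],[-0.6,0,-0.3,0,0,0,0.3]],
])

```text
time_s: 23.4
ee_pos: [0.6133, -0.0264, 0.394]
eef_rot: [-3.141, -0.0, 1.659]
force: [-0.5, 0.7, 0.4]
grip_width: 0.0613
grip_force: 0.0
```

Run:
```python
from h import *
c=camera("top"); save("t4",np.vstack([cv2.resize(c["frame"][120:300,160:460],(750,450),interpolation=3)])); np.savez("t4.npz",**c)
# lid handle angle: fit from cloud (washer coords)
for n in("top","wrist","scene"):
    T=tool(); c=camera(n); W=cloud(c,T@c["T_tool_cam"] if n=="wrist" else None); 
    if n=="wrist": save("w4",c["frame"])
    d=W[...,:2]-WO; cs,sn=np.cos(WY),np.sin(WY); x=(d[...,0]*cs+d[...,1]*sn)*1e3; y=(-d[...,0]*sn+d[...,1]*cs)*1e3; z=W[...,2]*1e3
    m=(np.abs(x-50)<40)&(y>105)&(y<190)&(z>305)&(z<345); print(n,m.sum(), np.percentile(y[m],[5,50,95]) if m.any() else "", np.percentile(z[m],[5,50,95]) if m.any() else "")
    m=(np.abs(x-50)<100)&(y>92)&(z>150)&(z<290)&(y<170); 
    if m.sum()>50: A=np.polyfit(z[m]-115,y[m]-92,1); print("lid plane",m.sum(),A,np.pi/2+np.arctan(A[0]))
```

```text
top 185 [141.75849031 145.95069334 152.01955259] [330.81129777 335.58742285 339.50342872]
lid plane 2303 [  0.28529074 -12.87966551] 1.8487043617293502
wrist 0  
scene 197 [142.15885035 148.51249911 152.97725706] [328.74062874 333.30358346 335.01843928]
lid plane 784 [-0.10994781 55.04036808] 1.4612883690990053
```

View pics/w4.png

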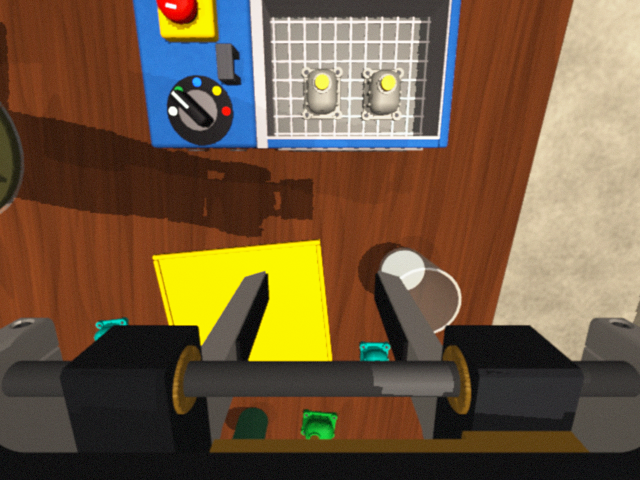

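Both bowls stand flat in the tub, at (322,92) and (384,92), and the tray is empty. The lid handle gives an angle of about 1.82. Turning the tool and going to the handle.

Run:
```python
from h import *
chain([([.60,.02,.42],WY+.8),([.60,.06,.42],WY),(wp(50,147,410),WY),(wp(50,147,331),WY)])
def H(a): return np.array([92-222*np.cos(a),115+222*np.sin(a)])
a=np.linspace(1.82,0,41)
for k in range(4):
    o=H(a[10*k]); print([[0,round(-(H(t)[0]-o[0])/250,3),round(-(H(t)[1]-o[1])/250,3),0,0,0,-1] for t in a[10*k+1:10*k+11]])
```

```text
[0.6, 0.02, 0.42] 0.892 -> [0.185, -0.037, -0.103, -0.0, -0.0, 0.123]
[0.6, 0.06, 0.42] 0.091 -> [0.124, -0.101, -0.0, 0.0, -0.0, 0.127]
[np.float64(0.624), np.float64(0.2934), 0.41] 0.091 -> [0.181, -0.921, 0.04, 0.0, 0.0, 0.0]
[np.float64(0.624), np.float64(0.2934), 0.331] 0.091 -> [0.0, -0.0, 0.316, 0.0, 0.0, 0.0]
[[0, np.float64(0.039), np.float64(-0.009), 0, 0, 0, -1], [0, np.float64(0.079), np.float64(-0.016), 0, 0, 0, -1], [0, np.float64(0.119), np.float64(-0.022), 0, 0, 0, -1], [0, np.float64(0.159), np.float64(-0.025), 0, 0, 0, -1], [0, np.float64(0.2), np.float64(-0.027), 0, 0, 0, -1], [0, np.float64(0.24), np.float64(-0.027), 0, 0, 0, -1], [0, np.float64(0.28), np.float64(-0.025), 0, 0, 0, -1], [0, np.float64(0.321), np.float64(-0.022), 0, 0, 0, -1], [0, np.float64(0.361), np.float64(-0.016), 0, 0, 0, -1], [0, np.float64(0.4), np.float64(-0.009), 0, 0, 0, -1]]
[[0, np.float64(0.039), np.float64(0.009), 0, 0, 0, -1], [0, np.float64(0.078), np.float64(0.02), 0, 0, 0, -1], [0, np.float64(0.117), np.float64(0.033), 0, 0, 0, -1], [0, np.float64(0.154), np.float64(0.047), 0, 0, 
[... 756 characters left out ...]
, np.float64(0.24), 0, 0, 0, -1], [0, np.float64(0.234), np.float64(0.275), 0, 0, 0, -1], [0, np.float64(0.253), np.float64(0.311), 0, 0, 0, -1]]
[[0, np.float64(0.017), np.float64(0.037), 0, 0, 0, -1], [0, np.float64(0.032), np.float64(0.074), 0, 0, 0, -1], [0, np.float64(0.046), np.float64(0.112), 0, 0, 0, -1], [0, np.float64(0.057), np.float64(0.151), 0, 0, 0, -1], [0, np.float64(0.067), np.float64(0.19), 0, 0, 0, -1], [0, np.float64(0.076), np.float64(0.23), 0, 0, 0, -1], [0, np.float64(0.082), np.float64(0.269), 0, 0, 0, -1], [0, np.float64(0.087), np.float64(0.31), 0, 0, 0, -1], [0, np.float64(0.089), np.float64(0.35), 0, 0, 0, -1], [0, np.float64(0.09), np.float64(0.39), 0, 0, 0, -1]]
```

Call:
play_rows([
  [[0.185,-0.037,-0.103,0,0,0.123,0],[0.185,-0.037,-0.103,0,0,0.123,0],[0.185,-0.037,-0.103,0,0,0.123,0],[0.185,-0.037,-0.103,0,0,0.123,0],[0.185,-0.037,-0.103,0,0,0.123,0],[0.185,-0.037,-0.103,0,0,0.123,0],[0.185,-0.037,-0.103,0,0,0.123,0]],
])

```text
time_s: 24.3
ee_pos: [0.5999, 0.0193, 0.4202]
eef_rot: [-3.142, 0.0, 0.891]
force: [0.4, 0.1, -0.2]
grip_width: 0.0474
grip_force: 0.0
```

Call:
play_rows([
  [[0.124,-0.101,0,0,0,0.127,0],[0.124,-0.101,0,0,0,0.127,0],[0.124,-0.101,0,0,0,0.127,0],[0.124,-0.101,0,0,0,0.127,0],[0.124,-0.101,0,0,0,0.127,0],[0.124,-0.101,0,0,0,0.127,0],[0.124,-0.101,0,0,0,0.127,0]],
])

```text
time_s: 25.0
ee_pos: [0.6, 0.059, 0.4202]
eef_rot: [-3.142, 0.0, 0.092]
force: [0.7, -0.7, -0.7]
grip_width: 0.0469
grip_force: 0.0
```

Call:
play_rows([
  [[0.04,-0.18,0,0,0,0,0],[0.08,-0.36,0,0,0,0,0],[0.12,-0.54,0.02,0,0,0,0],[0.16,-0.72,0.04,0,0,0,0],[0.181,-0.86,0.04,0,0,0,0],[0.181,-0.921,0.04,0,0,0,0],[0.181,-0.921,0.04,0,0,0,0],[0.181,-0.921,0.04,0,0,0,0],[0.181,-0.921,0.04,0,0,0,0]],
])

```text
time_s: 25.9
ee_pos: [0.6248, 0.2904, 0.4109]
eef_rot: [-3.142, -0.001, 0.088]
force: [0.3, -0.2, -0.2]
grip_width: 0.047
grip_force: 0.0
```

Run:
```python
from h import *
print(get_obs()["qpos"].round(2)); chain([(wp(50,147,331),WY)])
c=camera("wrist"); save("w5",c["frame"]); c=camera("scene"); save("s5",c["frame"][100:340,300:620])
```

```text
[ 0.38  0.63  0.63 -0.    1.88  1.86]
[np.float64(0.624), np.float64(0.2934), 0.331] 0.091 -> [-0.002, -0.012, 0.32, -0.0, -0.0, -0.001]
```

View pics/w5.png

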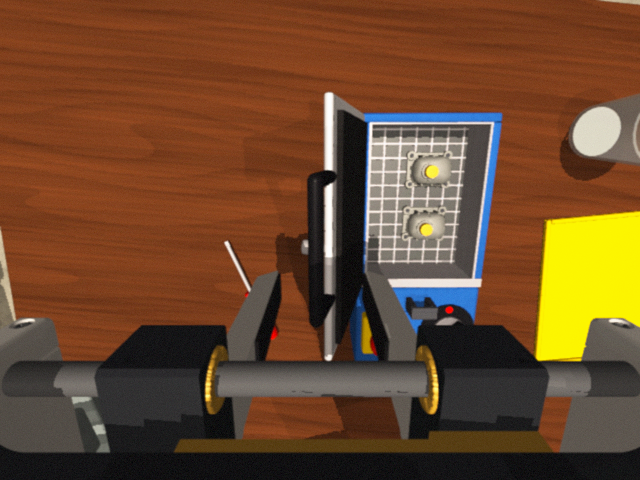

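The handle bar at u≈317 lies between the fingers (260–385). Descending and gripping.

Call:
play_rows([
  [[0,0,0.08,0,0,0,0],[0,0,0.16,0,0,0,0],[0,0,0.24,0,0,0,0],[0,0,0.3,0,0,0,0],[0,0,0.318,0,0,0,0],[0,0,0.318,0,0,0,0]],
], grip_force=20)

```text
time_s: 26.6
ee_pos: [0.6246, 0.2914, 0.3308]
eef_rot: [3.141, 0.0, 0.089]
force: [0.1, 0.2, -0.2]
grip_width: 0.0469
grip_force: 0.0
```

Call:
play_rows([
  [[0,0,0,0,0,0,-1],[0,0,0,0,0,0,-1],[0,0,0,0,0,0,-1],[0,0,0,0,0,0,-1],[0,0,0,0,0,0,-1],[0,0,0,0,0,0,-1]],
])

```text
time_s: 27.2
ee_pos: [0.6245, 0.2926, 0.3313]
eef_rot: [-3.141, -0.001, 0.09]
force: [0.4, 4.7, 3.6]
grip_width: 0.0115
grip_force: 20.0
```

Call:
play_rows([
  [[0,0.039,-0.009,0,0,0,-1],[0,0.079,-0.016,0,0,0,-1],[0,0.119,-0.022,0,0,0,-1],[0,0.159,-0.025,0,0,0,-1],[0,0.2,-0.027,0,0,0,-1],[0,0.24,-0.027,0,0,0,-1],[0,0.28,-0.025,0,0,0,-1],[0,0.321,-0.022,0,0,0,-1],[0,0.361,-0.016,0,0,0,-1],[0,0.4,-0.009,0,0,0,-1]],
])

```text
time_s: 28.2
ee_pos: [0.6335, 0.1916, 0.3326]
eef_rot: [3.141, 0.001, 0.089]
force: [-0.2, 3.1, 3.2]
grip_width: 0.011
grip_force: 20.0
```

Call:
play_rows([
  [[0,0.039,0.009,0,0,0,-1],[0,0.078,0.02,0,0,0,-1],[0,0.117,0.033,0,0,0,-1],[0,0.154,0.047,0,0,0,-1],[0,0.191,0.063,0,0,0,-1],[0,0.228,0.081,0,0,0,-1],[0,0.263,0.101,0,0,0,-1],[0,0.298,0.122,0,0,0,-1],[0,0.331,0.144,0,0,0,-1],[0,0.364,0.168,0,0,0,-1]],
])

```text
time_s: 29.2
ee_pos: [0.6416, 0.1011, 0.2904]
eef_rot: [3.141, 0.0, 0.089]
force: [-0.4, 1.9, 0.9]
grip_width: 0.011
grip_force: 20.0
```

Call:
play_rows([
  [[0,0.031,0.026,0,0,0,-1],[0,0.061,0.052,0,0,0,-1],[0,0.09,0.081,0,0,0,-1],[0,0.118,0.11,0,0,0,-1],[0,0.144,0.141,0,0,0,-1],[0,0.169,0.173,0,0,0,-1],[0,0.192,0.206,0,0,0,-1],[0,0.214,0.24,0,0,0,-1],[0,0.234,0.275,0,0,0,-1],[0,0.253,0.311,0,0,0,-1]],
])

```text
time_s: 30.2
ee_pos: [0.6472, 0.0385, 0.2124]
eef_rot: [-3.142, 0.0, 0.089]
force: [-1.0, 4.1, 0.3]
grip_width: 0.0115
grip_force: 20.0
```

Run:
```python
from h import *
print(get_obs()["force"],tool()[:3,3]); chain([(wp(50,-130,115),WY)])
```

```text
[-0.97323802  4.06299329  0.30566902] [0.64722066 0.03849618 0.21238811]
[np.float64(0.6493), np.float64(0.0175), 0.115] 0.091 -> [0.001, 0.084, 0.39, -0.0, 0.0, -0.0]
```

Call:
play_rows([
  [[0,0.016,0.037,0,0,0,-1],[0,0.03,0.074,0,0,0,-1],[0,0.043,0.112,0,0,0,-1],[0,0.053,0.151,0,0,0,-1],[0,0.063,0.19,0,0,0,-1],[0,0.071,0.23,0,0,0,-1],[0,0.077,0.269,0,0,0,-1],[0,0.081,0.31,0,0,0,-1],[0,0.083,0.35,0,0,0,-1],[0,0.083,0.385,0,0,0,-1]],
])

```text
time_s: 31.2
ee_pos: [0.6491, 0.0175, 0.116]
eef_rot: [3.141, 0.0, 0.089]
force: [-0.6, -6.0, 2.1]
grip_width: 0.0112
grip_force: 20.0
```

Call:
play_rows([
  [[0,0,0.01,0,0,0,-1],[0,0,0.015,0,0,0,-1],[0,0,0.015,0,0,0,-1]],
])

```text
time_s: 31.5
ee_pos: [0.6492, 0.0176, 0.1146]
eef_rot: [3.14, -0.001, 0.089]
force: [-8.9, -6.8, 16.6]
grip_width: 0.011
grip_force: 20.0
```

Shut (contact force 17 N). Release with a small opening, rise, and look at the bolt.

Call:
play_rows([
  [[0,0,-0.003,0,0,0,-0.2],[0,0,-0.003,0,0,0,-0.2],[0,0,-0.003,0,0,0,-0.2],[0,0,-0.003,0,0,0,-0.2],[0,0,-0.1,0,0,0,-0.2],[0,0,-0.3,0,0,0,-0.2],[0,0,-0.5,0,0,0,-0.2],[0,0,-0.7,0,0,0,-0.2],[0,0,-0.85,0,0,0,-0.2],[0,0,-0.85,0,0,0,-0.2]],
])

```text
time_s: 32.5
ee_pos: [0.65, 0.0183, 0.3318]
eef_rot: [3.141, -0.009, 0.089]
force: [-1.2, -0.8, -0.4]
grip_width: 0.0374
grip_force: 0.0
```

Run:
```python
from h import *
chain([(wp(-80,0,330),WY)])
```

```text
[np.float64(0.5079), np.float64(0.1351), 0.33] 0.091 -> [-0.524, -0.516, 0.002, 0.0, -0.001, -0.0]
```

Call:
play_rows([
  [[-0.13,-0.13,0,0,0,0,-0.2],[-0.26,-0.26,0,0,0,0,-0.2],[-0.39,-0.39,0,0,0,0,-0.2],[-0.524,-0.516,0,0,0,0,-0.2],[-0.524,-0.516,0,0,0,0,-0.2],[-0.524,-0.516,0,0,0,0,-0.2],[-0.524,-0.516,0,0,0,0,-0.2]],
])

```text
time_s: 33.2
ee_pos: [0.5076, 0.1345, 0.325]
eef_rot: [3.141, 0.001, 0.089]
force: [-1.0, -0.0, 0.4]
grip_width: 0.0375
grip_force: 0.0
```

```bash
cat >> h.py <<'E'
def wc(W):
    d=W[...,:2]-WO; cs,sn=np.cos(WY),np.sin(WY); return np.stack([(d[...,0]*cs+d[...,1]*sn)*1e3,(-d[...,0]*sn+d[...,1]*cs)*1e3,W[...,2]*1e3],-1)
def knob(n):
    T=tool(); c=camera("wrist"); W=wc(cloud(c,T@c["T_tool_cam"])); save(n,c["frame"])
    x,y,z=W[...,0],W[...,1],W[...,2]
    m=(z>161)&(z<180)&(abs(y)<40)&(x>-130)&(x<60); print("knob",m.sum(),np.nanmean(W[m],0),np.percentile(W[m],[3,97],axis=0))
    m=(abs(y)>50)&(abs(y)<80)&(x>-40)&(x<20); print("lid z by side",np.nanmedian(z[m&(y>0)]),np.nanmedian(z[m&(y<0)]))
E
python3 - <<'E'
from h import *
knob("w6")
E
```

```text
knob 314 [ 14.817233    -0.25336979 166.20473357] [[  7.10713204  -7.89745089 163.93482627]
 [ 22.49231452   7.46313887 168.02847948]]
lid z by side 119.42831904478768 119.3973024426789
```

View pics/w6.png

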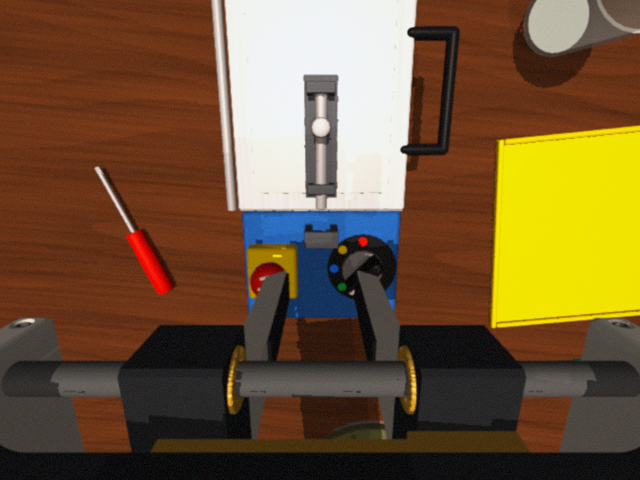

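The lid is shut level (119 mm on both sides). The bolt knob is at pixel (320,127), which is washer (15,0), with its top at about 167 mm.

Run:
```python
from h import *
chain([(wp(15,0,230),WY),(wp(15,0,160),WY)])
```

```text
[np.float64(0.6025), np.float64(0.1438), 0.23] 0.091 -> [0.381, -0.004, 0.38, 0.0, 0.0, -0.001]
[np.float64(0.6025), np.float64(0.1438), 0.16] 0.091 -> [0.0, -0.0, 0.28, 0.0, 0.0, 0.0]
```

Call:
play_rows([
  [[0.13,-0.002,0,0,0,0,-0.2],[0.26,-0.004,0,0,0,0,-0.2],[0.381,-0.004,0.1,0,0,0,-0.2],[0.381,-0.004,0.2,0,0,0,-0.2],[0.381,-0.004,0.3,0,0,0,-0.2],[0.381,-0.004,0.38,0,0,0,-0.2],[0.381,-0.004,0.38,0,0,0,-0.2],[0.381,-0.004,0.38,0,0,0,-0.2]],
])

```text
time_s: 34.05
ee_pos: [0.6024, 0.1439, 0.2309]
eef_rot: [3.142, 0.0, 0.088]
force: [0.0, 0.5, -0.0]
grip_width: 0.0381
grip_force: 0.0
```

Call:
play_rows([
  [[0,0,0.08,0,0,0,-0.2],[0,0,0.16,0,0,0,-0.2],[0,0,0.23,0,0,0,-0.2],[0,0,0.27,0,0,0,-0.2],[0,0,0.28,0,0,0,-0.2],[0,0,0.28,0,0,0,-1],[0,0,0.28,0,0,0,-1],[0,0,0.28,0,0,0,-1],[0,0,0.28,0,0,0,-1],[0,0,0.28,0,0,0,-1]],
])

```text
time_s: 35.05
ee_pos: [0.6024, 0.1439, 0.1617]
eef_rot: [3.141, -0.002, 0.089]
force: [1.0, -4.5, 4.5]
grip_width: 0.0176
grip_force: 20.0
```

Knob gripped (17.6 mm). Slide towards the robot.

Call:
play_rows([
  [[-0.02,0,0,0,0,0,-1],[-0.04,0,0,0,0,0,-1],[-0.06,0,0,0,0,0,-1],[-0.08,0,0,0,0,0,-1],[-0.1,0,0,0,0,0,-1],[-0.12,0,0,0,0,0,-1],[-0.135,0,0,0,0,0,-1],[-0.148,0,0,0,0,0,-1],[-0.156,0,0,0,0,0,-1],[-0.156,0,0,0,0,0,-1]],
])

```text
time_s: 36.05
ee_pos: [0.5634, 0.1404, 0.1617]
eef_rot: [3.141, -0.002, 0.089]
force: [-1.0, -5.9, 3.8]
grip_width: 0.0174
grip_force: 20.0
```

Call:
play_rows([
  [[-0.006,0,0,0,0,0,-1],[-0.012,0,0,0,0,0,-1],[-0.016,0,0,0,0,0,-1],[-0.016,0,0,0,0,0,-1]],
])

```text
time_s: 36.45
ee_pos: [0.5604, 0.1401, 0.1618]
eef_rot: [3.141, -0.004, 0.089]
force: [8.5, -4.9, 0.8]
grip_width: 0.0174
grip_force: 20.0
```

Call:
play_rows([
  [[-0.004,0,0,0,0,0,-1],[-0.008,0,0,0,0,0,-1],[-0.008,0,0,0,0,0,-1]],
])

```text
time_s: 36.75
ee_pos: [0.56, 0.14, 0.162]
eef_rot: [3.141, -0.009, 0.089]
force: [21.6, -2.9, -5.6]
grip_width: 0.0176
grip_force: 20.0
```

Bolt is at its end stop (22 N). Release, rise, turn and move over the dial.

Run:
```python
from h import *
g=np.pi+WY-np.pi/4; print(g)
T=tool(); p=T[:3,3]; chain([([p[0],p[1],.29],.09),([.50,.11,.29],.09+.8),(wp(-141,-48,240),.09+1.6),(wp(-141,-48,240),g),(wp(-141,-48,141),g)])
```

```text
2.4476944901923448
[np.float64(0.5599913139406837), np.float64(0.14002043930104832), 0.29] 0.09 -> [0.004, 0.0, -0.512, 0.0, -0.001, -0.0]
[0.5, 0.11, 0.29] 0.89 -> [-0.25, 0.098, 0.0, 0.0, 0.0, -0.127]
[np.float64(0.4516), np.float64(0.0817), 0.24] 1.69 -> [-0.21, -0.079, 0.2, 0.0, 0.0, -0.127]
[np.float64(0.4516), np.float64(0.0817), 0.24] 2.448 -> [0.0, 0.0, 0.0, 0.0, 0.0, -0.121]
[np.float64(0.4516), np.float64(0.0817), 0.141] 2.448 -> [0.0, -0.0, 0.396, 0.0, 0.0, 0.0]
```

Call:
play_rows([
  [[0,0,0,0,0,0,-0.2],[0,0,0,0,0,0,-0.2],[0,0,0,0,0,0,-0.2],[0,0,0,0,0,0,-0.2],[0,0,-0.1,0,0,0,-0.2],[0,0,-0.25,0,0,0,-0.2],[0,0,-0.4,0,0,0,-0.2],[0,0,-0.51,0,0,0,-0.2],[0,0,-0.51,0,0,0,-0.2],[0,0,-0.51,0,0,0,-0.2]],
])

```text
time_s: 37.75
ee_pos: [0.5569, 0.1405, 0.288]
eef_rot: [-3.142, -0.0, 0.089]
force: [0.5, 0.0, -0.5]
grip_width: 0.0378
grip_force: 0.0
```

Call:
play_rows([
  [[-0.1,0.04,0,0,0,-0.127,-0.2],[-0.238,0.098,0,0,0,-0.127,-0.2],[-0.238,0.098,0,0,0,-0.127,-0.2],[-0.238,0.098,0,0,0,-0.127,-0.2],[-0.238,0.098,0,0,0,-0.127,-0.2],[-0.238,0.098,0,0,0,-0.127,-0.2],[-0.238,0.098,0,0,0,-0.127,-0.2]],
])

```text
time_s: 38.45
ee_pos: [0.4996, 0.1107, 0.2868]
eef_rot: [-3.14, 0.002, 0.888]
force: [-0.2, 0.0, 0.2]
grip_width: 0.0376
grip_force: 0.0
```

Call:
play_rows([
  [[-0.1,-0.04,0,0,0,-0.127,-0.2],[-0.21,-0.079,0.1,0,0,-0.127,-0.2],[-0.21,-0.079,0.192,0,0,-0.127,-0.2],[-0.21,-0.079,0.192,0,0,-0.127,-0.2],[-0.21,-0.079,0.192,0,0,-0.127,-0.2],[-0.21,-0.079,0.192,0,0,-0.127,-0.2],[-0.21,-0.079,0.192,0,0,-0.127,-0.2]],
])

```text
time_s: 39.15
ee_pos: [0.4512, 0.0825, 0.2394]
eef_rot: [-3.14, -0.0, 1.684]
force: [-0.4, 0.4, -0.3]
grip_width: 0.0377
grip_force: 0.0
```

Call:
play_rows([
  [[0,0,0,0,0,-0.121,-0.2],[0,0,0,0,0,-0.121,-0.2],[0,0,0,0,0,-0.121,-0.2],[0,0,0,0,0,-0.121,-0.2],[0,0,0,0,0,-0.121,-0.2],[0,0,0,0,0,-0.121,-0.2],[0,0,0,0,0,-0.121,-0.2]],
])

```text
time_s: 39.85
ee_pos: [0.4514, 0.0825, 0.2399]
eef_rot: [-3.141, -0.0, 2.44]
force: [-0.4, 0.4, -0.4]
grip_width: 0.0373
grip_force: 0.0
```

Run:
```python
from h import *
chain([(wp(-141,-48,141),np.pi+WY-np.pi/4)])
c=camera("top"); save("t7",cv2.resize(c["frame"][150:300,210:330],(640,800//1),interpolation=3)[:600])
```

```text
[np.float64(0.4516), np.float64(0.0817), 0.141] 2.448 -> [-0.003, -0.002, 0.396, -0.0, -0.0, -0.001]
```

Call:
play_rows([
  [[-0.003,-0.002,0.1,0,0,-0.001,-0.2],[-0.003,-0.002,0.2,0,0,-0.001,-0.2],[-0.003,-0.002,0.3,0,0,-0.001,-0.2],[-0.003,-0.002,0.37,0,0,-0.001,-0.2],[-0.003,-0.002,0.396,0,0,-0.001,-0.2],[-0.003,-0.002,0.396,0,0,-0.001,-0.2],[-0.003,-0.002,0.396,0,0,-0.001,-1],[-0.003,-0.002,0.396,0,0,-0.001,-1],[-0.003,-0.002,0.396,0,0,-0.001,-1],[-0.003,-0.002,0.396,0,0,-0.001,-1]],
])

```text
time_s: 40.9
ee_pos: [0.4518, 0.0815, 0.1418]
eef_rot: [-3.141, 0.001, 2.451]
force: [-2.8, -1.1, 3.6]
grip_width: 0.0135
grip_force: 20.0
```

Call:
play_rows([
  [[0,0,0,0,0,0,-1],[0,0,0,0,0,0,-1]],
])

```text
time_s: 41.1
ee_pos: [0.4518, 0.0815, 0.1417]
eef_rot: [-3.142, 0.001, 2.451]
force: [-3.4, -3.1, 6.6]
grip_width: 0.0137
grip_force: 20.0
```

Bar gripped (13.7 mm). Turn clockwise 1.571 (0.25).

Call:
play_rows([
  [[0,0,0,0,0,0.02,-1],[0,0,0,0,0,0.04,-1],[0,0,0,0,0,0.06,-1],[0,0,0,0,0,0.08,-1],[0,0,0,0,0,0.1,-1],[0,0,0,0,0,0.12,-1],[0,0,0,0,0,0.14,-1],[0,0,0,0,0,0.16,-1],[0,0,0,0,0,0.18,-1],[0,0,0,0,0,0.2,-1]],
])

```text
time_s: 42.1
ee_pos: [0.4513, 0.0813, 0.1417]
eef_rot: [-3.141, 0.001, 1.19]
force: [-8.2, -4.4, 9.7]
grip_width: 0.0138
grip_force: 20.0
```

Call:
play_rows([
  [[0,0,0,0,0,0.02,-1],[0,0,0,0,0,0.035,-1],[0,0,0,0,0,0.05,-1],[0,0,0,0,0,0.05,-1],[0,0,0,0,0,0.05,-1]],
])

```text
time_s: 42.6
ee_pos: [0.4511, 0.0814, 0.1417]
eef_rot: [-3.141, 0.001, 0.881]
force: [-8.5, -3.9, 10.8]
grip_width: 0.0138
grip_force: 20.0
```

Call:
play_rows([
  [[0,0,0,0,0,0,-0.2],[0,0,0,0,0,0,-0.2],[0,0,0,0,0,0,-0.2],[0,0,0,0,0,0,-0.2],[0,0,-0.1,0,0,0,-0.2],[0,0,-0.25,0,0,0,-0.2],[0,0,-0.4,0,0,0,-0.2],[-0.1,0,-0.55,0,0,0,0.3],[-0.2,0,-0.7,0,0,0,0.3],[-0.2,0,-0.7,0,0,0,0.3]],
])

```text
time_s: 43.6
ee_pos: [0.42, 0.0419, 0.321]
eef_rot: [3.135, -0.005, 0.88]
force: [-0.1, 0.2, -1.4]
grip_width: 0.0575
grip_force: 0.0
```

Run:
```python
from h import *
knob("w8"); chain([(wp(-141,56,230),np.pi/2+WY),(wp(-141,56,156),np.pi/2+WY)])
```

```text
knob 398 [-28.02706198  -0.46981769 166.00608633] [[-35.24512818  -8.03896694 161.60896008]
 [-20.24383232   7.1154674  167.77334637]]
lid z by side 119.6346024956261 119.3652162338409
[np.float64(0.4421), np.float64(0.1853), 0.23] 1.662 -> [0.495, -0.298, 0.354, 0.001, -0.0, -0.125]
[np.float64(0.4421), np.float64(0.1853), 0.156] 1.662 -> [0.0, -0.0, 0.296, 0.0, 0.0, 0.0]
```

View pics/w8.png

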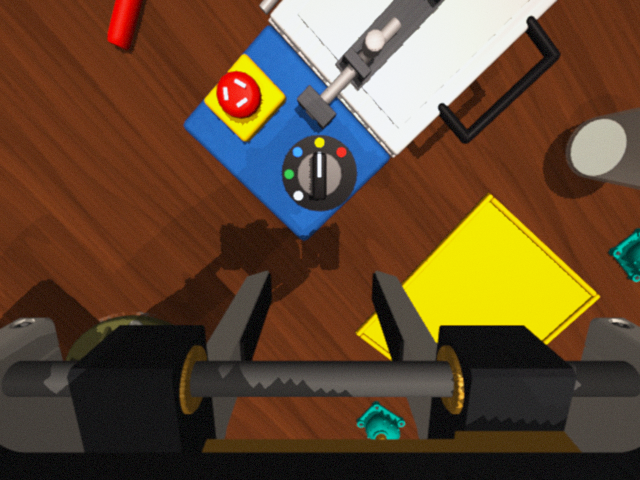

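The dial's line points to yellow (319,143), and the rod is in the keeper with the knob moved 43 mm. Now the stop.

Call:
play_rows([
  [[0.2,-0.1,0,0,0,-0.125,0.3],[0.35,-0.2,0,0,0,-0.125,0.3],[0.495,-0.298,0,0,0,-0.125,0.3],[0.495,-0.298,0.1,0,0,-0.125,0.3],[0.495,-0.298,0.2,0,0,-0.125,0.3],[0.495,-0.298,0.3,0,0,-0.125,0.3],[0.495,-0.298,0.354,0,0,-0.125,0.3],[0.495,-0.298,0.354,0,0,-0.125,0.3],[0.495,-0.298,0.354,0,0,-0.125,0.3]],
])

```text
time_s: 44.55
ee_pos: [0.4412, 0.1862, 0.2274]
eef_rot: [-3.141, 0.0, 1.666]
force: [-0.1, 0.2, 0.1]
grip_width: 0.0613
grip_force: 0.0
```

Run:
```python
from h import *
chain([(wp(-141,56,156.5),np.pi/2+WY)])
```

```text
[np.float64(0.4421), np.float64(0.1853), 0.1565] 1.662 -> [-0.004, 0.003, 0.284, -0.0, 0.0, 0.001]
```

Call:
play_rows([
  [[-0.004,0.003,0.08,0,0,0,0.3],[-0.004,0.003,0.16,0,0,0,0.3],[-0.004,0.003,0.22,0,0,0,0.3],[-0.004,0.003,0.27,0,0,0,0.3],[-0.004,0.003,0.284,0,0,0,0.3],[-0.004,0.003,0.284,0,0,0,0.3],[-0.004,0.003,0.284,0,0,0,-1],[-0.004,0.003,0.284,0,0,0,-1],[-0.004,0.003,0.284,0,0,0,-1],[-0.004,0.003,0.284,0,0,0,-1]],
])

```text
time_s: 45.55
ee_pos: [0.442, 0.1851, 0.157]
eef_rot: [3.142, -0.0, 1.666]
force: [-3.2, 0.1, 3.2]
grip_width: 0.039
grip_force: 20.0
```

Call:
play_rows([
  [[0,0,0,0,0,0.02,-1],[0,0,0,0,0,0.04,-1],[0,0,0,0,0,0.06,-1],[0,0,0,0,0,0.08,-1],[0,0,0,0,0,0.1,-1],[0,0,0,0,0,0.115,-1],[0,0,0,0,0,0.128,-1],[0,0,0,0,0,0.128,-1],[0,0,0,0,0,0.128,-1],[0,0,0,0,0,0.128,-1]],
])

```text
time_s: 46.55
ee_pos: [0.4419, 0.1851, 0.1571]
eef_rot: [-3.141, 0.0, 0.862]
force: [-5.0, -0.2, 4.9]
grip_width: 0.0394
grip_force: 20.0
```

Turned 0.80. Let go, rise and check.

Call:
play_rows([
  [[0,0,0,0,0,0,0.3],[0,0,0,0,0,0,0.3],[0,0,0,0,0,0,0.3],[0,0,0,0,0,0,0.3],[0,0,-0.1,0,0,0,0.3],[0,0,-0.25,0,0,0,0.3],[0,0,-0.4,0,0,0,0.3],[-0.1,0,-0.6,0,0,0,0.3],[-0.3,0.2,-0.7,0,0,0,0.3],[-0.3,0.2,-0.7,0,0,0,0.3]],
])

```text
time_s: 47.55
ee_pos: [0.4312, 0.094, 0.3339]
eef_rot: [3.139, -0.002, 0.862]
force: [0.6, -0.3, -0.2]
grip_width: 0.0615
grip_force: 0.0
```

Run:
```python
from h import *
knob("w9"); T=tool(); c=camera("wrist"); W=wc(cloud(c,T@c["T_tool_cam"]))
d=np.hypot(W[...,0]+141,W[...,1]-56); print("stop",np.nanpercentile(W[d<10][:,2],[20,50,80]))
c=camera("top"); save("t9",c["frame"])
```

```text
knob 320 [-2.77026577e+01  8.76085902e-02  1.66031764e+02] [[-34.90775821  -7.61324293 162.37341177]
 [-19.67275924   7.66140908 167.89962528]]
lid z by side 119.36883556912778 119.34138258715443
stop [167.97256076 168.58237836 169.42568073]
```

View pics/w9.png

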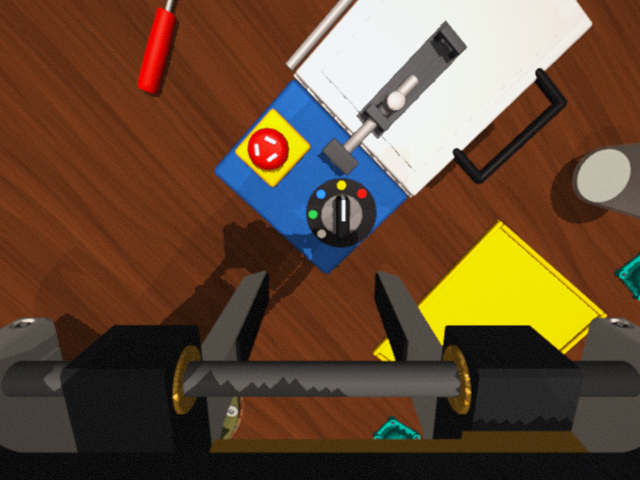

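View pics/t9.png

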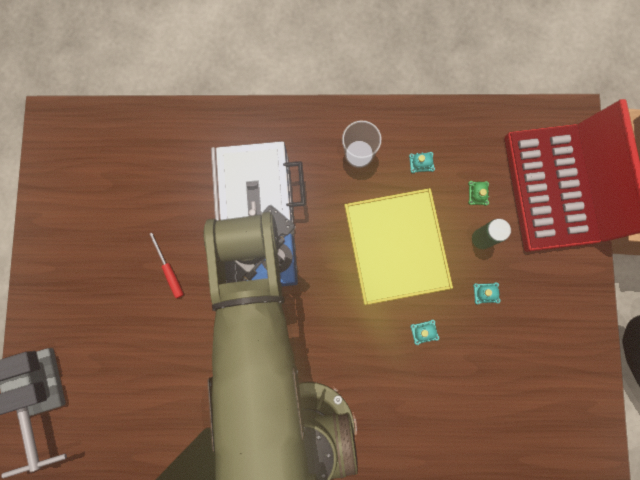

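The stop has sprung out (168.6 mm, as at the start), the dial points to yellow at (341,186), the bolt is home, the tray is empty and the bystanders haven't moved.

```bash
python3 -c "
from station import workorder
print(workorder.hand_in())"
```

```text
the job is handed in; nothing more can be done
None
```

I handed the job in with everything done in the order asked: stop latched, both bowls flat in the tub, lid shut, bolt fully home, dial on yellow, and the stop twisted so it sprang out. The hand-in returned no verdict.

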